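# Lock the bench cart, load the jar, release the cart

## Task

Lock the little bench cart by pushing its brake lever down firmly, without forcing it, so that the brake still grips after you let go; then stand the squat jar fully down in the cart's round cup and let go of it; then flick the brake lever all the way up again to release the cart. Do not let the cart roll along its track while you work, and leave the other things on the bench where they are.

Things in the scene. Friction and masses are not known exactly. Their poses are not given: they have to be found in the camera images.
- brake_grip (a point): Centre of the round black cross-bar ending the cart's brake lever: 16 mm in diameter, 30 mm long along the cart's y, over 25 mm free at each end; push it from above or pinch its ends from above. 107 mm above the bench with the lever up, about 50 mm (34 to 61) with the brake on. Pushed with 13 to 17 N here the brake sets; under 12 N it grips too little; over 18 N it is overloaded.
- brake (a joint): Angle of the brake lever, rad: 0 fully up, at its stop (released; it then rises 0.6 rad above level, pointing to the cart's -x), 0.6 level; grows as it is pushed down. Stiff: stays where left, about 6 N at the cross-bar moves it either way. Its shoe meets the liner somewhere from 0.48 to 0.72 rad; from there the push grows by about 2.3 N per mm at the cross-bar.
- brake_hinge (a point): The lever's hinge axis, along the cart's y, 50 mm above the bench, 60 mm to the cart's -x. The cross-bar is 100 mm from it; the lever is a steel bar 16 mm wide, 8 mm thick, with a rubber shoe half-way along, below. Let go, the lever springs back a little and the shoe keeps about 12 N.
- cart: White-topped cart, 110 mm (x) by 150 mm (y) deck, top 75 mm above the bench, on four small wheels. Origin under its centre at bench height; x points away from the lever side, y along the track. With the brake off it rolls along its y at a push of about 1.2 N; it cannot move otherwise. Mass 1.2 kg.
- track: Aluminium plate fixed on the bench, 190 mm (x, -130 to +60) by 400 mm (y), 12 mm thick, with two rails, end stops and, along its front edge, a black rubber liner about 35 mm high on which the brake shoe presses. The liner's wear (up to 5.5 mm higher or lower) differs each time, is not measured and hardly seen. Origin on the bench, midway between the rails.
- cup_floor (a point): Centre of the floor of the round cup on the cart's deck, 75 mm above the bench: a ring of inner diameter 58 mm, outer diameter 72 mm, 14 mm high. z up. It moves with the cart; it lies 10 mm to the cart's +x of its origin, 70 mm straight along the cart's x from the hinge's middle.
- jar_mid (a point): Centre (half-way up) of the squat clear jar with a black lid, 52 mm in diameter and 85 mm high, about 0.22 kg, standing on the bench. z along its axis, up.
- tall_bottle: Tall clear bottle, 70 mm in diameter, 170 mm high; origin under its centre. Leave alone.
- tip_box: Blue box 120 x 85 x 60 mm; origin under its centre. Leave alone.
Not all that is in view belongs to the job. What is shaped like the part that bears jar_mid but turquoise is not meant.

How it is judged:
By the outcome, as a careful person would: the job done as asked, in the order asked, and still so for the second after the job is handed in, with the robot touching nothing.
It also fails if it takes over 72 s, if anything falls off the work surface, if the arm or the gripper's body presses on something with over 40 N, if the wrist force passes 120 N, or if a joint passes its speed limit or range.

## Robot

A 7-joint arm with a two-finger parallel gripper is mounted at the origin on the work surface. World frame = base frame: x ahead of the robot, y to its left, z up, the work surface at z = 0. Lengths are in m, angles in rad, forces in N, time in s.
With the tool pointing down it reaches from about 0.4 to 0.85 m from the base axis. Payload 10.4 kg.
Tool frame: the origin (TCP) lies at the very end of the fingers, on their centre line; the grasp point (between the pads) lies 19 mm behind it (manip.tcp_to_grasp is the distance from the TCP to the grasp point, in m); x points along the fingers, y is the direction in which the jaws open and shut, and the axes are right-handed (so a half turn about x gives the same grasp; the last joint's range is limited). The gripper opens to 85 mm and grips with 20 to 120 N. Pads are 22 mm wide; open, the fingers measure 114 mm over their backs; the gripper's body (76 mm by 85 mm) begins 54 mm behind the grasp point. The pads swing forward as they close: fully open they stand 13 mm farther back than shut.
Start: joints at [-1.165, 0.332, -0.065, 1.46, 0.022, 1.35, -0.088], TCP at [0.26, 0.568, 0.231] pointing down, gripper open.
Joint ranges: [-2.6, 2.6], [-0.5, 2.12], [-1.47, 1.34], [0.16, 2.42], [-1.27, 4.41], [0.06, 2.06], [-2.6, 2.6]. Speed limits (rad/s): [2.22, 2.22, 2.79, 2.79, 3.14, 3.14, 3.14].

## Interface

Orientations are given as a unit quaternion [x, y, z, w].
In Python, from workcell import manip, cams, hand_in gives the robot as it stands.
- The arm moves only by the shell command python3 -m handwheel 'ROWS' [FORCE]. ROWS is text: rows parted by semicolons, each of 7 numbers parted by spaces: the shift along the tool's x, y, z in mm, then the turn, a rotation vector about the tool's x, y, z in rad, then the finger opening in mm, from 0 to 85.4. A call has 1 to 8 rows; each row shifts and turns the commanded pose from where the row before left it, along the tool's axes as they then stand; what a row does not reach is not made up. A row lasts 1/10 s, in which the tool goes at most 50 mm and 8.59 degrees, less where a joint would pass 70% of its speed; a pose out of reach is approached as far as the arm can. A call with a gripper value outside its range is refused whole. The fingers move at their own pace and stop on an object; FORCE is the grip in N (left out, the last holds). Time passes only in rows, so rows that do not move let the fingers close. It gives the time, the measured TCP pose, the force and the opening at its end, in the units of the state.
- manip.get_obs(): the state, without advancing time (a new reading comes with each control period).
- cams.camera(name): name is "scene" or "top" or "wrist"; returns a dict with "color" (480x640x3 uint8, blue, green, red), "depth" (480x640 float32, m along the optical axis (not along the pixel's ray), 0 where there is no reading), "camera_matrix" (3x3 intrinsics, pixels), "origin" and "attitude" of the camera in the world; the wrist camera has in their place "T_tool_cam" (4x4, takes a point from camera to tool coordinates, whose origin is the TCP and whose axes are the tool frame's). Camera axes: x right, y down, z forward; pixel columns grow to the right and rows downward; lengths in m; the calibration is good to about 2 mm. A picture is of the moment at which its call begins: read the wrist's pose just before it.
- hand_in(): hands the job in, once; it reports no verdict.
Trained networks look in the newest picture that a camera, given by its name, has taken for a name from the list of things; names that differ only in an ending like _2 or _b are one class to them, and where a whole thing is asked for, a point or a joint stands for the part that bears it (a point fixed in the world has none). Each returns a list of dicts, best first, with "conf" (0 to 1); they miss things now and then, are a little off and sometimes report something else, mostly with a low value. They report only what shows in the picture. A call takes as long as a camera call. They do not tell look-alikes from the thing itself.
- cams.recognise(camera, thing): "box" ([left, top, width, height] in pixels, round what is visible of it).
- cams.outline_of(camera, thing): "region" (480x640 bool, what is visible of it) and "box" ([left, top, width, height] in pixels, round what is visible of it).
The state is a dict: "clock": time; "joint_pos": joint angles; "joint_velocities": joint speeds; "tau": joint torques, N m; "position": TCP position; "ee_rot": TCP orientation; "ft_force": force on the tool from outside, world axes, zero at the start; "torque": the same for the moment, N m; "grip_width": opening from 0.0 (shut) to 1.0 (fully open).
Only numpy, scipy, OpenCV 4.12 (cv2) and the standard library are available. Lean on these libraries where they do the work, as an engineer would, in place of code of your own. Each camera call takes 0.05 s, during which the arm holds its last target.

## Working session

There is one attempt and no reset: what is moved stays moved. The work goes in short steps, Python scripts to look and compute and a shell command to move; the robot and the scene stay as the last step left them, time stands still between calls to the robot, and variables do not carry over. Pictures are saved under pics/ and viewed, and the job is handed in when it is done.

```bash
ls; mkdir -p pics; python3 - <<'E'
from workcell import manip,cams
import cv2,numpy as np
o=manip.get_obs()
for k,v in o.items(): print(k,np.round(v,4))
print(manip.tcp_to_grasp)
for c in ["scene","top"]:
    d=cams.camera(c); cv2.imwrite(f"pics/{c}0.png",d["color"]); print(c,d["camera_matrix"],d["origin"],d["attitude"])
    for t in ["brake_grip","cart","jar_mid","tall_bottle","tip_box","cup_floor","brake","track"]:
        print(t,[(np.round(r["conf"],2),r["box"]) for r in cams.recognise(c,t)])
print(manip.get_obs()["clock"])
E
```

```text
pics
clock 0.0
joint_pos [-1.1646  0.3329 -0.0647  1.4609  0.0216  1.3499 -0.0885]
joint_velocities [ 0.0001  0.0016 -0.0005  0.     -0.0002 -0.0018 -0.0003]
tau [ 7.00000e-04 -6.25443e+01  4.97000e-02 -3.91613e+01  1.64000e-02
  1.00000e-02  0.00000e+00]
position [0.2597 0.5681 0.2305]
ee_rot [ 0.15    0.691  -0.1509  0.6908]
ft_force [ 0.3285 -0.4195 -0.3606]
torque [-0.0006  0.0382  0.0196]
grip_width 0.9986
0.0187
scene [[501.48287212   0.         330.21041019]
 [  0.         501.48287212 232.62468068]
 [  0.           0.           1.        ]] [0.90065472 0.75686767 0.79322132] [ 0.2115728   0.88488444 -0.40280824 -0.0998098 ]
brake_grip [(np.float64(0.8), [325.2, 238.6, 36.9, 40.1])]
cart [(np.float64(0.78), [253.2, 237.0, 106.6, 92.9])]
jar_mid [(np.float64(0.98), [289.5, 132.0, 17.5, 31.7]), (np.float64(0.79), [296.9, 152.2, 16.7, 36.9]), (np.float64(0.66), [330.9, 148.0, 17.6, 30.2]), (np.float64(0.65), [263.5, 138.3, 21.1, 34.6])]
tall_bottle [(np.float64(0.75), [214.2, 135.9, 37.4, 67.3])]
tip_box [(np.float64(0.7), [445.3, 332.1, 86.7, 77.4])]
cup_floor [(np.float64(0.71)
[... 312 characters left out ...]
0.71120374 -0.69926076  0.05643539 -0.0451517 ]
brake_grip [(np.float64(0.91), [274.8, 204.0, 16.0, 45.2])]
cart [(np.float64(0.82), [244.4, 154.8, 74.4, 91.9])]
jar_mid [(np.float64(0.85), [443.0, 312.1, 30.0, 23.6]), (np.float64(0.83), [490.8, 279.9, 36.6, 23.3]), (np.float64(0.7), [274.2, 202.2, 16.6, 45.8]), (np.float64(0.62), [445.8, 267.1, 27.5, 24.0]), (np.float64(0.48), [242.3, 152.1, 74.0, 96.6])]
tall_bottle [(np.float64(0.9), [451.4, 175.3, 47.2, 39.0])]
tip_box [(np.float64(0.82), [114.2, 254.3, 49.6, 59.2])]
cup_floor [(np.float64(0.9), [241.1, 155.6, 74.8, 94.2])]
brake [(np.float64(0.96), [272.6, 208.4, 19.6, 38.6])]
track [(np.float64(0.65), [179.3, 150.8, 187.1, 102.4])]
0.9
```

View pics/scene0.png

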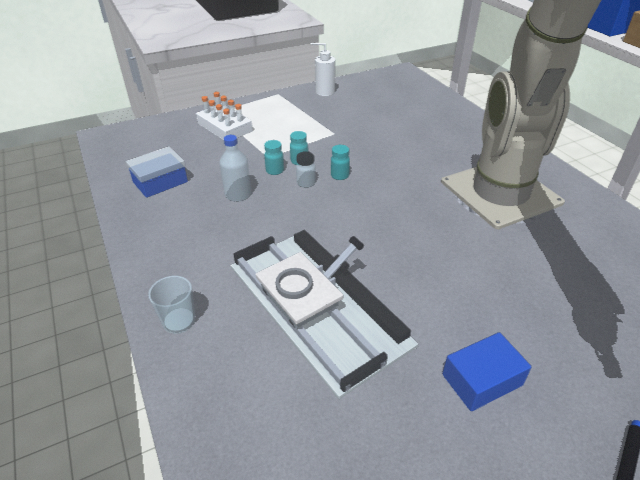

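View pics/top0.png

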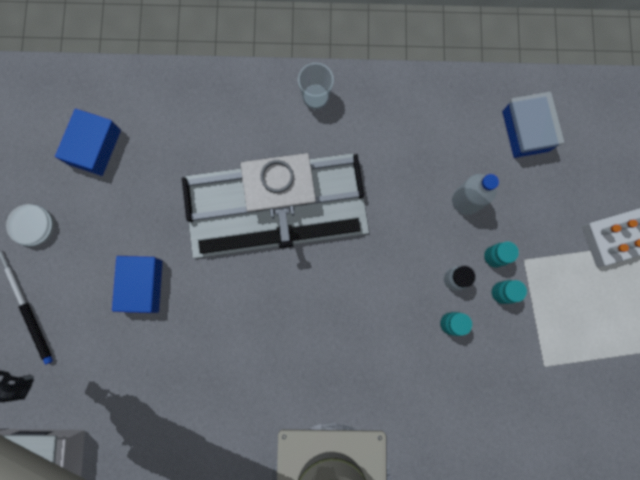

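The black-lidded clear jar is at scene (306,169) and top (461,277). The other three candidates, at top (458,324), (511,291) and (503,254), are turquoise look-alikes. Next I'll measure positions and take an enlarged crop.

```bash
cat > h.py <<'E'
from workcell import manip,cams
import cv2,numpy as np
from scipy.spatial.transform import Rotation as R
def pose(d,o=None):
    if "origin" in d: return R.from_quat(d["attitude"]).as_matrix(),np.array(d["origin"])
    T=np.array(d["T_tool_cam"]); Rt=R.from_quat(o["ee_rot"]).as_matrix()
    return Rt@T[:3,:3],Rt@T[:3,3]+np.array(o["position"])
def plane(d,u,v,z,o=None):
    Rm,t=pose(d,o); K=d["camera_matrix"]
    r=Rm@np.array([(u-K[0,2])/K[0,0],(v-K[1,2])/K[1,1],1]); return t+r*(z-t[2])/r[2]
def cloud(d,o=None):
    Rm,t=pose(d,o);K=d["camera_matrix"];z=d["depth"]
    v,u=np.mgrid[:480,:640]
    p=np.stack([(u-K[0,2])/K[0,0]*z,(v-K[1,2])/K[1,1]*z,z],-1)
    return p@Rm.T+t
E
python3 - <<'E'
from h import *
d=cams.camera("top"); P=cloud(d); im=d["color"]
def st(n,m):
    print(n,m.sum(),np.round(np.median(P[m],0),4))
cv2.imwrite("pics/crop1.png",cv2.resize(np.hstack([im[230:350,420:540],im[140:260,170:380]]),None,fx=2.4,fy=2.4,interpolation=2))
cv2.imwrite("pics/crop1.png",cv2.resize(im[230:350,420:540],None,fx=4,fy=4,interpolation=2))
cv2.imwrite("pics/crop2.png",cv2.resize(im[140:280,170:380],None,fx=3.8,fy=3.8,interpolation=2))
# orientation
print("bench z",np.round(np.median(P[300:400,200:300,2]),4))
# lid
for r in cams.outline_of("top","jar_mid"):
    m=r["region"]; c=im[m].mean(0); v,u=np.where(m); print("jar",round(r["conf"],2),r["box"],c.round(), np.round(np.median(P[m],0),3))
# deck: height 0.07..0.08
box=np.zeros((480,640),bool); box[140:220,230:330]=1
m=box&(abs(P[...,2]-0.075)<0.006)&(im.min(-1)>140)
pts=np.argwhere(m)[:,::-1].astype(np.float32); rect=cv2.minAreaRect(pts); print(rect)
cor=[plane(d,u,v,0.075)[:2] for u,v in cv2.boxPoints(rect)]; print(np.round(cor,4)); print("deck centre",np.mean(cor,0), np.linalg.norm(np.diff(cor,axis=0),axis=1))
m=(P[...,2]>0.09)&(P[...,2]<0.125)&(im.max(-1)<70); m[:190]=0;m[260:]=0;m[:,:255]=0;m[:,330:]=0
st("grip",m); v,u=np.where(m); print(u.mean(),v.mean(),plane(d,u.mean(),v.mean(),.115), u.min(),u.max(),v.min(),v.max())
m=box&(P[...,2]>0.083)&(P[...,2]<.095); m[200:]=0; st("ring",m)
E
```

```text
bench z 0.0002
jar 0.77 [442.5, 312.1, 30.2, 21.0] [118. 112.  37.] [ 0.349 -0.252  0.083]
jar 0.69 [481.8, 241.8, 39.7, 26.6] [110. 104.  36.] [ 0.498 -0.355  0.081]
jar 0.64 [443.2, 268.4, 31.1, 21.8] [55. 50. 46.] [ 0.445 -0.263  0.083]
jar 0.63 [491.6, 279.3, 37.9, 23.7] [112. 106.  34.] [ 0.418 -0.368  0.082]
((277.21466064453125, 181.339599609375), (48.50331115722656, 68.61170959472656), 82.47618103027344)
[[0.6882 0.2096]
 [0.7116 0.0622]
 [0.6044 0.0464]
 [0.5818 0.1919]]
deck centre [0.64648612 0.12752136] [0.14931966 0.1083821  0.14729722]
grip 102 [0.504  0.1031 0.1123]
285.6078431372549 243.8921568627451 [0.50385744 0.10362213 0.115     ] 278 293 239 248
ring 327 [0.6554 0.1286 0.0887]
```

```bash
python3 - <<'E'
from h import *
d=cams.camera("scene"); P=cloud(d); im=d["color"]
cv2.imwrite("pics/crop3.png",cv2.resize(im[215:355,220:420],None,fx=4,fy=4,interpolation=2))
for r in cams.outline_of("scene","brake_grip"):
    m=r["region"]; m=m&(im.max(-1)<70); print("grip",m.sum(),np.round(np.median(P[m],0),4))
print(manip.get_obs()["clock"])
E
```

```text
grip 101 [0.5086 0.1159 0.1092]
1.1
```

View pics/crop1.png

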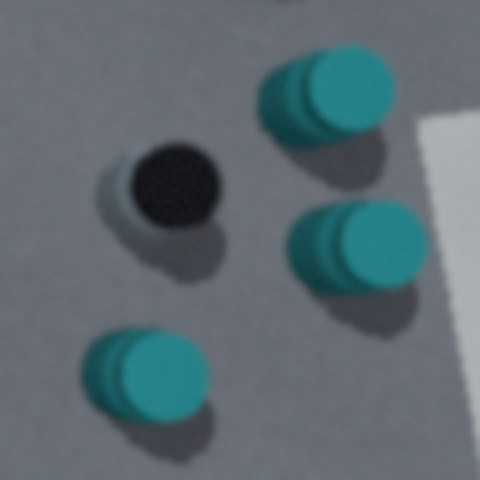

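View pics/crop2.png

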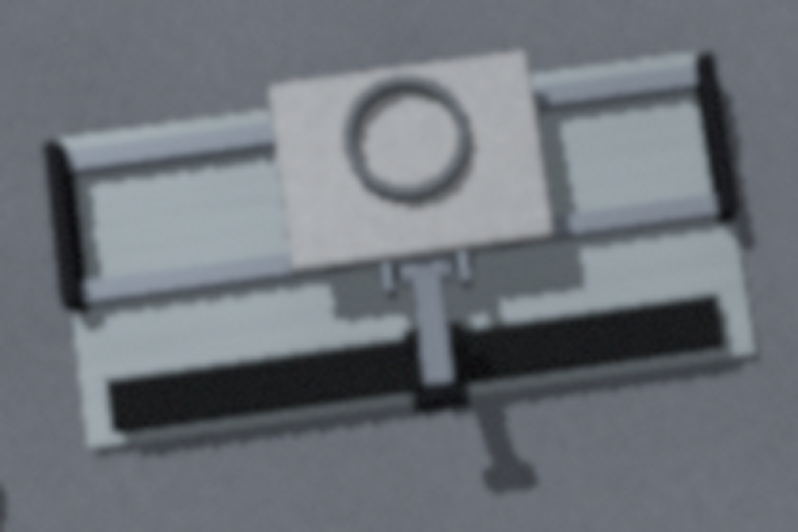

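View pics/crop3.png

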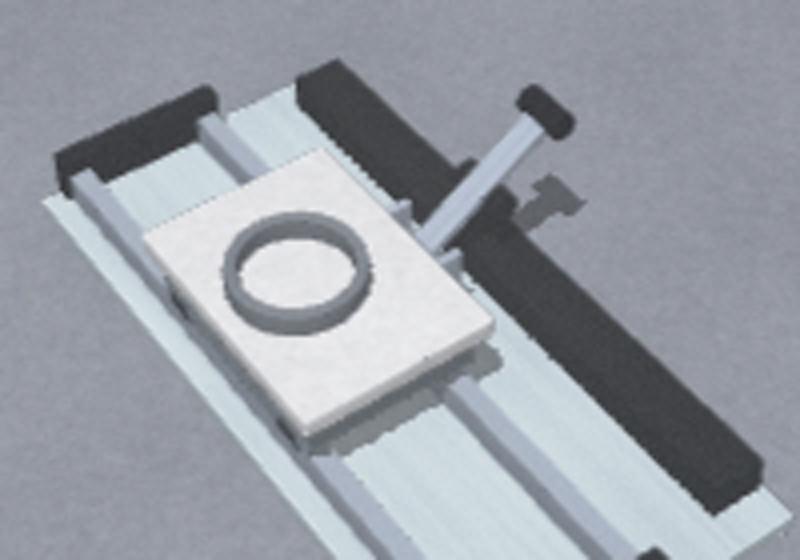

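Crop1 shows the black-lidded clear jar at top px (464,276), clear of the turquoise ones. The cart has a yaw of about 9.5°, with the bar near (0.505,0.104) and the cup near (0.656,0.129). The bar-to-cup distance agrees with 152.5 mm. Next I'll work out the move to above the bar.

```bash
cat > go.py <<'E'
import sys
from h import *
def go(x,y,z,yaw=None):
    o=manip.get_obs(); M=R.from_quat(o["ee_rot"]).as_matrix(); p=np.array(o["position"])
    print("clk",round(o["clock"],2),"pos",np.round(p,4),"f",np.round(o["ft_force"],1),"grip",round(o["grip_width"],3))
    print("axes x,y,z:",np.round(M.T,3).tolist())
    print("tool shift mm",np.round(M.T@(np.array([x,y,z])-p)*1000,1))
    if yaw is not None:
        # desired: tool x=-z ; tool y = +-(−sin,cos)
        for s in (1,-1):
            ty=s*np.array([-np.sin(yaw),np.cos(yaw),0]);tx=np.array([0,0,-1.]);D=np.stack([tx,ty,np.cross(tx,ty)],1)
            print("rotvec tool",np.round((R.from_matrix(M).inv()*R.from_matrix(D)).as_rotvec(),4))
a=[float(v) for v in sys.argv[1:]]
go(*a)
E
python3 go.py 0.503 0.104 0.20 0.166
```

```text
clk 1.1 pos [0.2599 0.5684 0.2313] f [ 0.5  0.8 -0.2] grip 1.0
axes x,y,z: [[-0.0, 0.0, -1.0], [0.416, 0.909, 0.0], [0.909, -0.416, -0.0]]
tool shift mm [  31.3 -321.3  414.2]
rotvec tool [-0.5948 -0.     -0.    ]
rotvec tool [ 2.5468 -0.      0.    ]
```

```bash
python3 -m handwheel '0 -26 34 0 0 0 0;0 -26 34 0 0 0 0;0 -26 34 0 0 0 0;0 -26 34 0 0 0 0;0 -26 34 0 0 0 0;0 -26 34 0 0 0 0;0 -26 34 0 0 0 0;0 -26 34 0 0 0 0' 20; python3 -m handwheel '0 -26 34 0 0 0 0;0 -26 34 0 0 0 0;0 0 0 -0.119 0 0 0;0 0 0 -0.119 0 0 0;0 0 0 -0.119 0 0 0;0 0 0 -0.119 0 0 0;0 0 0 -0.119 0 0 0;0 0 0 0 0 0 0'; python3 go.py 0.503 0.104 0.20 0.166
```

```text
clock: 1.9
position: [0.4213, 0.2645, 0.2316]
ee_rot: [0.151, 0.691, -0.15, 0.691]
ft_force: [1.0, -0.2, 0.5]
grip_width: -0.004
clock: 2.7
position: [0.461, 0.1906, 0.2314]
ee_rot: [-0.059, 0.705, 0.059, 0.705]
ft_force: [1.0, 0.2, 0.2]
grip_width: 0.001
clk 2.7 pos [0.461  0.1906 0.2314] f [1.  0.2 0.2] grip 0.001
axes x,y,z: [[0.0, 0.0, -1.0], [-0.167, 0.986, 0.0], [0.986, 0.167, 0.0]]
tool shift mm [ 31.4 -92.4  26.9]
rotvec tool [ 0.0021  0.0002 -0.0002]
rotvec tool [-3.1395e+00  3.0000e-04  3.0000e-04]
```

```bash
python3 -m handwheel '0 -45 10 0 0 0 0;0 -47 10 0 0 0 0;0 0 0 0 0 0 0'; python3 - <<'E'
from h import *
o=manip.get_obs();d=cams.camera("wrist");im=d["color"];cv2.imwrite("pics/w1.png",im);P=cloud(d,o)
print(o["position"],d["T_tool_cam"])
for r in cams.outline_of("wrist","brake_grip"):
    m=r["region"];print(r["conf"],r["box"],np.round(np.median(P[m],0),4)); v,u=np.where(m); print(plane(d,u.mean(),v.mean(),.111,o))
for r in cams.recognise("wrist","cup_floor"): print(r)
E
```

```text
clock: 3.0
position: [0.4978, 0.0964, 0.2317]
ee_rot: [-0.055, 0.705, 0.054, 0.705]
ft_force: [-0.1, 0.4, 0.5]
grip_width: 0.004
[0.49779386 0.09643298 0.23167218] [[ 2.89442408e-04 -2.66825162e-01  9.63744909e-01 -1.43198321e-01]
 [ 9.99999587e-01  9.07110100e-04 -4.91857221e-05 -3.79060072e-04]
 [-8.61098752e-04  9.63744525e-01  2.66825315e-01 -6.81901297e-02]
 [ 0.00000000e+00  0.00000000e+00  0.00000000e+00  1.00000000e+00]]
0.75 [301.5, 228.8, 46.3, 51.8] [0.5168 0.1059 0.1022]
[0.51442769 0.1051337  0.111     ]
{'box': [241.4, 230.6, 166.9, 179.5], 'conf': 0.95}
```

View pics/w1.png

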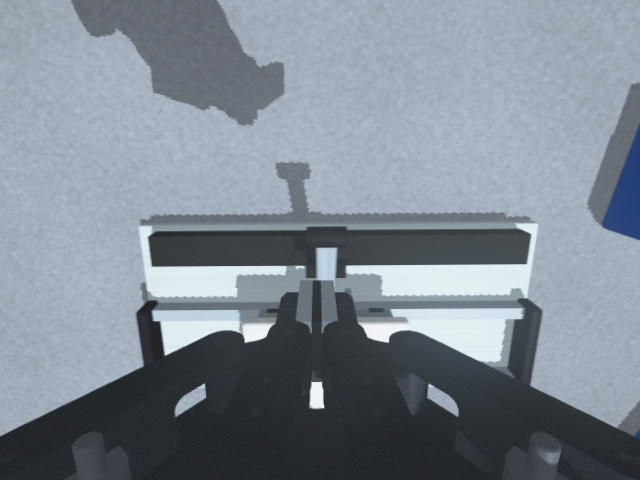

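The wrist view shows the track square to the image, so the yaw is right. The bar is at about (327,237), spanning columns 307–347. Fitting the bar from those pixels.

```bash
python3 - <<'E'
from h import *
o=manip.get_obs();d=cams.camera("wrist");im=d["color"];P=cloud(d,o)
m=(P[...,2]>.098)&(P[...,2]<.125)&(im.max(-1)<70);m[:215]=0;m[260:]=0;m[:,:280]=0;m[:,370:]=0
n,l,s,c=cv2.connectedComponentsWithStats(m.astype(np.uint8)); print(s,c)
i=1+s[1:,4].argmax();q=P[l==i];print(np.round([q.min(0),np.median(q,0),q.max(0)],4))
for a in (300,327): print(plane(d,c[i][0],c[i][1],.112,o))
# yaw of the liner's front edge
for u in (160,520):
  col=im[225:245,u].max(-1).astype(int); k=np.where(col<90)[0]; print(u,225+k[:1]); print(plane(d,u,225+k[0],.035,o)) if len(k) else 0
cv2.imwrite("pics/w1c.png",cv2.resize(im[210:310,250:410],None,fx=5,fy=5,interpolation=2))
E
python3 go.py 0.506 0.104 0.14 0.166
```

```text
[[     0      0    640    480 306588]
 [   295    229     41     20    608]
 [   305    239      1      1      1]
 [   309    239      1      1      1]
 [   334    241      2      1      2]] [[319.51183999 239.50343131]
 [313.52138158 237.76644737]
 [305.         239.        ]
 [309.         239.        ]
 [334.5        241.        ]]
[[0.4943 0.0882 0.106 ]
 [0.5006 0.1016 0.1123]
 [0.5126 0.1191 0.1155]]
[0.50217856 0.10215133 0.112     ]
[0.50217856 0.10215133 0.112     ]
160 [231]
[ 0.54076844 -0.03781374  0.035     ]
520 [238]
[0.49218521 0.29704793 0.035     ]
clk 3.2 pos [0.4956 0.1041 0.2313] f [-1.2  0.4 -0.1] grip -0.005
axes x,y,z: [[-0.0, 0.0, -1.0], [-0.165, 0.986, 0.0], [0.986, 0.165, -0.0]]
tool shift mm [91.3 -1.9 10.2]
rotvec tool [-0.0005 -0.0002 -0.0004]
rotvec tool [ 3.1411e+00 -7.0000e-04  2.0000e-04]
```

View pics/w1c.png

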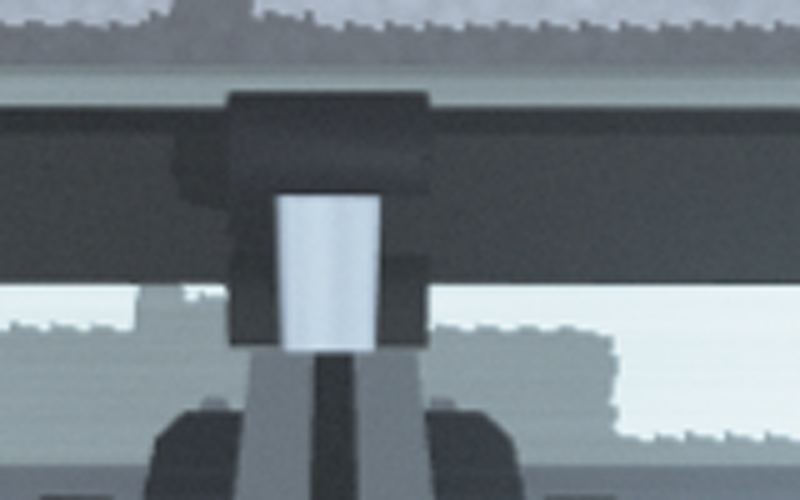

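```bash
python3 -m handwheel '20 -2.5 5 0 0 0 0;40 0 0 0 0 0 0;35 0 0 0 0 0 0;5 0 0 0 0 0 0;0 0 0 0 0 0 0;0 0 0 0 0 0 0;0 0 0 0 0 0 0'; python3 go.py 0.504 0.103 0.115
```

```text
clock: 3.9
position: [0.5023, 0.1022, 0.1332]
ee_rot: [-0.058, 0.704, 0.059, 0.706]
ft_force: [-0.2, -0.2, 0.2]
grip_width: 0.004
clk 3.9 pos [0.5023 0.1022 0.1332] f [-0.2 -0.2  0.2] grip 0.004
axes x,y,z: [[0.003, 0.001, -1.0], [-0.166, 0.986, 0.001], [0.986, 0.166, 0.003]]
tool shift mm [18.2  0.5  1.7]
```

```bash
python3 -m handwheel '10 0 0 0 0 0 0;7 0 0 0 0 0 0;5 0 -2.5 0 0 0 0;5 0 -2.5 0 0 0 0;4 0 -2 0 0 0 0;4 0 -2 0 0 0 0;0 0 0 0 0 0 0;0 0 0 0 0 0 0' ; python3 go.py 0.504 0.103 0.115
```

```text
clock: 4.7
position: [0.4921, 0.1, 0.0959]
ee_rot: [-0.059, 0.705, 0.059, 0.705]
ft_force: [0.2, 0.1, 0.3]
grip_width: 0.003
clk 4.7 pos [0.4921 0.1    0.0959] f [0.2 0.1 0.3] grip 0.003
axes x,y,z: [[-0.0, -0.0, -1.0], [-0.165, 0.986, -0.0], [0.986, 0.165, -0.0]]
tool shift mm [-19.1   1.   12.2]
```

```bash
python3 - <<'E'
from h import *
d=cams.camera("scene");im=d["color"]; a=cv2.resize(im[190:300,280:420],None,fx=4,fy=4,interpolation=2)
w=cams.camera("wrist")["color"]; b=cv2.resize(w[190:340,230:400],None,fx=3,fy=3,interpolation=2)
cv2.imwrite("pics/s2.png",a);cv2.imwrite("pics/w2.png",b)
E
```

```text
(no output)
```

View pics/s2.png

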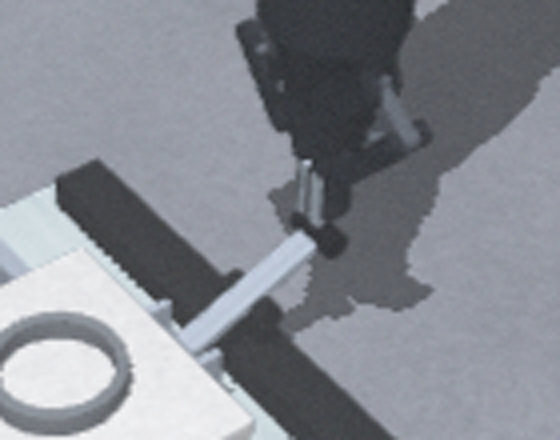

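View pics/w2.png

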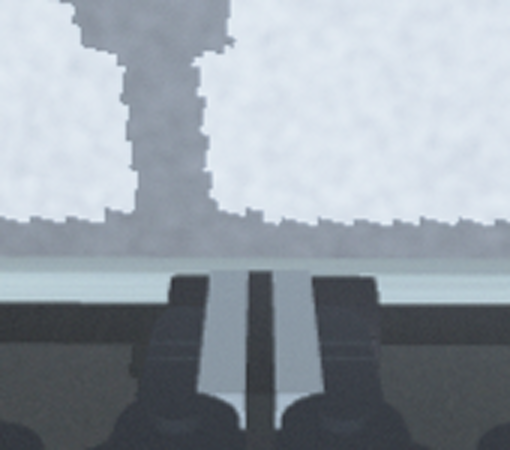

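```bash
python3 -m handwheel '4 0 -1.6 0 0 0 0;4 0 -1.3 0 0 0 0;4 0 -1.1 0 0 0 0;3 0 -0.6 0 0 0 0;3 0 -0.5 0 0 0 0' ; python3 go.py 0.504 0.103 0.115
```

```text
clock: 5.3
position: [0.4868, 0.0991, 0.0782]
ee_rot: [-0.059, 0.705, 0.059, 0.704]
ft_force: [-5.0, -0.2, 7.1]
grip_width: 0.003
clk 5.3 pos [0.4868 0.0991 0.0782] f [-5.  -0.2  7.1] grip 0.003
axes x,y,z: [[-0.001, -0.0, -1.0], [-0.165, 0.986, 0.0], [0.986, 0.165, -0.001]]
tool shift mm [-36.8   1.   17.6]
```

```bash
for i in 1; do python3 -m handwheel '2 0 -0.4 0 0 0 0;2 0 -0.4 0 0 0 0;2 0 -0.3 0 0 0 0'; done; python3 -m handwheel '1 0 -0.2 0 0 0 0;1 0 -0.2 0 0 0 0'; python3 -m handwheel '1 0 -0.1 0 0 0 0'; python3 -m handwheel '1 0 0 0 0 0 0'
```

```text
clock: 5.6
position: [0.4858, 0.099, 0.0722]
ee_rot: [-0.059, 0.705, 0.059, 0.704]
ft_force: [-4.4, -0.9, 5.8]
grip_width: 0.003
clock: 5.8
position: [0.4854, 0.0989, 0.0702]
ee_rot: [-0.059, 0.705, 0.059, 0.704]
ft_force: [-5.1, -0.9, 6.2]
grip_width: 0.003
clock: 5.9
position: [0.4852, 0.0989, 0.0692]
ee_rot: [-0.059, 0.705, 0.059, 0.704]
ft_force: [-4.9, -1.2, 6.3]
grip_width: 0.0
clock: 6.0
position: [0.4853, 0.0989, 0.0682]
ee_rot: [-0.059, 0.705, 0.059, 0.704]
ft_force: [-5.0, -1.2, 6.1]
grip_width: 0.001
```

```bash
python3 -m handwheel '1 0 -0.3 0 0 0 0'; python3 -m handwheel '1 0 -0.3 0 0 0 0';python3 -m handwheel '1 0 -0.3 0 0 0 0'; python3 -m handwheel '1 0 -0.2 0 0 0 0'
```

```text
clock: 6.1
position: [0.4851, 0.0989, 0.0672]
ee_rot: [-0.059, 0.705, 0.059, 0.704]
ft_force: [-3.4, 0.4, 6.4]
grip_width: -0.0
clock: 6.2
position: [0.4849, 0.0988, 0.0663]
ee_rot: [-0.059, 0.705, 0.059, 0.704]
ft_force: [-2.1, -0.6, 5.3]
grip_width: -0.003
clock: 6.3
position: [0.4848, 0.0988, 0.0654]
ee_rot: [-0.059, 0.705, 0.059, 0.705]
ft_force: [-2.5, -0.7, 5.9]
grip_width: 0.002
clock: 6.4
position: [0.4846, 0.0988, 0.0644]
ee_rot: [-0.059, 0.705, 0.059, 0.705]
ft_force: [-2.0, -0.7, 6.4]
grip_width: 0.002
```

```bash
python3 -m handwheel '1 0 -0.2 0 0 0 0'; python3 -m handwheel '1 0 -0.2 0 0 0 0';python3 -m handwheel '1 0 0 0 0 0 0'
```

```text
clock: 6.5
position: [0.4845, 0.0988, 0.0634]
ee_rot: [-0.059, 0.705, 0.059, 0.705]
ft_force: [-2.4, 0.3, 6.0]
grip_width: -0.002
clock: 6.6
position: [0.4844, 0.0988, 0.0624]
ee_rot: [-0.059, 0.705, 0.059, 0.705]
ft_force: [-1.8, -1.2, 5.9]
grip_width: -0.003
clock: 6.7
position: [0.4843, 0.0987, 0.0614]
ee_rot: [-0.059, 0.705, 0.059, 0.705]
ft_force: [-3.1, -0.8, 6.3]
grip_width: 0.002
```

```bash
python3 -m handwheel '1 0 0 0 0 0 0'; python3 -m handwheel '1 0 0 0 0 0 0';python3 -m handwheel '1 0 0 0 0 0 0'
```

```text
clock: 6.8
position: [0.4842, 0.0987, 0.0604]
ee_rot: [-0.059, 0.705, 0.059, 0.705]
ft_force: [-3.6, -0.9, 6.4]
grip_width: 0.001
clock: 6.9
position: [0.4841, 0.0987, 0.0593]
ee_rot: [-0.059, 0.705, 0.059, 0.705]
ft_force: [-3.2, -0.5, 6.6]
grip_width: -0.001
clock: 7.0
position: [0.484, 0.0987, 0.0584]
ee_rot: [-0.059, 0.705, 0.059, 0.704]
ft_force: [-4.4, -1.0, 8.4]
grip_width: -0.001
```

```bash
python3 -m handwheel '1 0 0 0 0 0 0'; python3 -m handwheel '0.8 0 0 0 0 0 0'; python3 -m handwheel '0 0 0 0 0 0 0'
```

```text
clock: 7.1
position: [0.484, 0.0987, 0.0575]
ee_rot: [-0.059, 0.705, 0.059, 0.704]
ft_force: [-4.6, -1.2, 11.9]
grip_width: 0.0
clock: 7.2
position: [0.4839, 0.0987, 0.0568]
ee_rot: [-0.059, 0.705, 0.059, 0.704]
ft_force: [-6.5, -1.0, 13.1]
grip_width: 0.0
clock: 7.3
position: [0.4839, 0.0987, 0.0568]
ee_rot: [-0.059, 0.705, 0.059, 0.704]
ft_force: [-5.6, -1.0, 10.1]
grip_width: -0.003
```

```bash
python3 -m handwheel '0.6 0 0 0 0 0 0'; python3 -m handwheel '0.3 0 0 0 0 0 0'
```

```text
clock: 7.4
position: [0.4839, 0.0987, 0.0563]
ee_rot: [-0.059, 0.705, 0.059, 0.704]
ft_force: [-6.8, -1.3, 13.6]
grip_width: -0.001
clock: 7.5
position: [0.4839, 0.0987, 0.0561]
ee_rot: [-0.059, 0.705, 0.059, 0.704]
ft_force: [-7.7, -0.7, 13.9]
grip_width: 0.0
```

```bash
python3 -m handwheel '0.5 0 0 0 0 0 0'
```

```text
clock: 7.6
position: [0.4839, 0.0987, 0.0557]
ee_rot: [-0.059, 0.705, 0.059, 0.704]
ft_force: [-8.6, -2.2, 16.4]
grip_width: -0.002
```

```bash
python3 -m handwheel '0 0 0 0 0 0 0'; python3 -m handwheel '-1 0 0 0 0 0 0;-3 0 0 0 0 0 0;-8 0 0 0 0 0 0;-15 0 0 0 0 0 0;-40 0 0 0 0 0 0;-40 0 0 0 0 0 0;-40 0 0 0 0 0 0;0 0 0 0 0 0 0'; python3 - <<'E'
from h import *
d=cams.camera("scene");im=d["color"]; a=cv2.resize(im[190:350,230:420],None,fx=4,fy=3.7,interpolation=2)
cv2.imwrite("pics/s3.png",a)
d=cams.camera("top");im=d["color"];cv2.imwrite("pics/t3.png",im)
E
python3 go.py 0.443 -0.264 0.23 0.0
```

```text
clock: 7.7
position: [0.4838, 0.0987, 0.0556]
ee_rot: [-0.059, 0.705, 0.059, 0.704]
ft_force: [-8.1, -1.5, 14.4]
grip_width: 0.003
clock: 8.5
position: [0.487, 0.0993, 0.2079]
ee_rot: [-0.058, 0.702, 0.06, 0.708]
ft_force: [-0.1, 0.5, -0.5]
grip_width: 0.002
clk 8.6 pos [0.4848 0.0988 0.203 ] f [-0.3  0.7 -0.6] grip -0.002
axes x,y,z: [[0.002, 0.001, -1.0], [-0.165, 0.986, 0.001], [0.986, 0.165, 0.002]]
tool shift mm [ -27.4 -350.9 -101.1]
rotvec tool [ 0.1662  0.0021 -0.0009]
rotvec tool [-2.9754e+00  1.3000e-03  3.1000e-03]
```

View pics/s3.png

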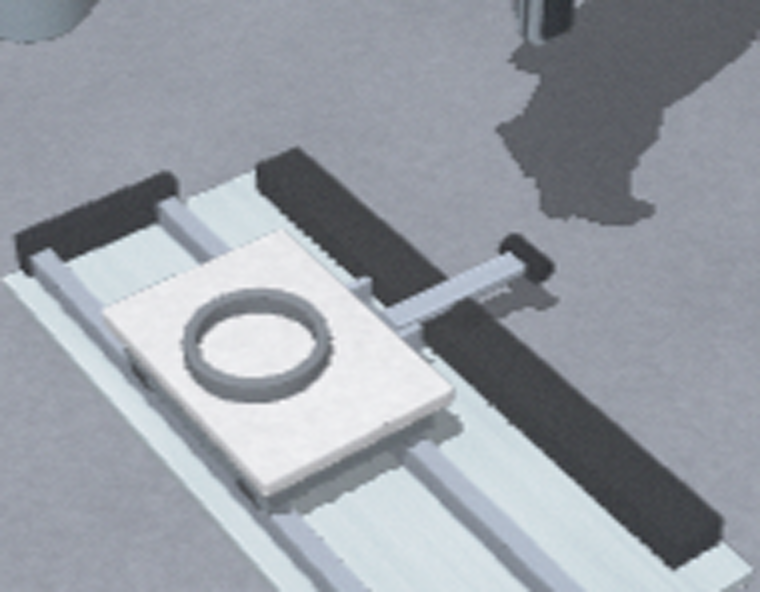

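View pics/t3.png

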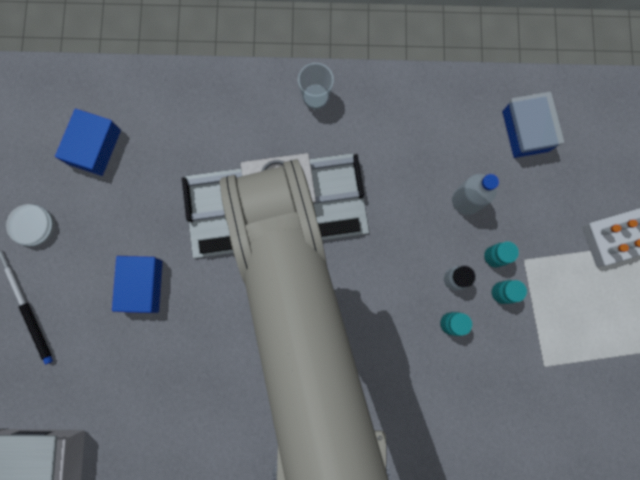

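The lever is down and level at s3 (525,258), and the cart is visibly unmoved. Next I'll measure the jar lid and its neighbours.

```bash
python3 - <<'E'
from h import *
d=cams.camera("top");P=cloud(d);im=d["color"]
m=(im.max(-1)<75)&(P[...,2]>.07); m[:, :440]=0;m[:,490:]=0;m[:255]=0;m[300:]=0
n,l,s,c=cv2.connectedComponentsWithStats(m.astype(np.uint8));i=1+s[1:,4].argmax();print(s[i],c[i],np.median(P[l==i],0),plane(d,*c[i],.085))
for x in [(458,324),(511,291),(503,254)]: print(plane(d,*x,.085))
print("bottle cap",plane(d,490,183,.17))
d=cams.camera("scene");P=cloud(d);im=d["color"]
m=(im.max(-1)<75); m[:, :290]=0;m[:,325:]=0;m[:145]=0;m[175:]=0
n,l,s,c=cv2.connectedComponentsWithStats(m.astype(np.uint8));i=1+s[1:,4].argmax();print(s[i],c[i],np.round([P[l==i].min(0),P[l==i].max(0)],3),plane(d,*c[i],.08))
E
```

```text
[453 266  22  21 382] [463.56282723 276.21465969] [ 0.44662714 -0.27012601  0.08493185] [ 0.44633727 -0.26994255  0.085     ]
[ 0.34689523 -0.25596306  0.085     ]
[ 0.41699639 -0.36910582  0.085     ]
[ 0.49489672 -0.35499154  0.085     ]
bottle cap [ 0.62562363 -0.3022089   0.17      ]
[297 153  16  12  95] [305.6        159.85263158] [[ 0.429 -0.284  0.068]
 [ 0.468 -0.245  0.087]] [ 0.44886439 -0.25885602  0.08      ]
```

```bash
python3 -m handwheel '0 -45 -12 0 0 0 85;0 -45 -12 0 0 0 85;0 -45 -12 0 0 0 85;0 -45 -12 0 0 0 85;0 -45 -12 0 0 0 85;0 -45 -12 0 0 0 85;0 -45 -12 0 0 0 85;0 -40 -12 0 0 0 85'; python3 -m handwheel '0 0 0 0 0 0 85;0 0 0 0 0 0 85;0 0 0 0 0 0 85';python3 go.py 0.4465 -0.270 0.13 0.166
```

```text
clock: 9.5
position: [0.4471, -0.2693, 0.201]
ee_rot: [-0.058, 0.705, 0.059, 0.704]
ft_force: [1.3, 0.6, 0.0]
grip_width: 0.993
clock: 9.8
position: [0.4484, -0.2659, 0.2012]
ee_rot: [-0.059, 0.705, 0.06, 0.704]
ft_force: [0.4, 0.8, -0.2]
grip_width: 0.993
clk 9.8 pos [ 0.4484 -0.2659  0.2012] f [ 0.4  0.8 -0.2] grip 0.993
axes x,y,z: [[-0.002, 0.001, -1.0], [-0.167, 0.986, 0.001], [0.986, 0.167, -0.001]]
tool shift mm [71.2 -3.8 -2.4]
rotvec tool [ 0.0017 -0.0014 -0.0011]
rotvec tool [-3.1399e+00  1.7000e-03 -2.2000e-03]
```

Quick wrist look before descending.

```bash
python3 -m handwheel '20 -3.8 -2.4 0 0 0 85;20 0 0 0 0 0 85;0 0 0 0 0 0 85;0 0 0 0 0 0 85'; python3 - <<'E'
from h import *
o=manip.get_obs();d=cams.camera("wrist");im=d["color"];P=cloud(d,o);cv2.imwrite("pics/w4.png",im)
print(o["position"])
m=(abs(P[...,2]-.085)<.004); 
n,l,s,c=cv2.connectedComponentsWithStats(m.astype(np.uint8))
for i in range(1,n):
  if s[i,4]>200: print(s[i],c[i],np.median(P[l==i],0),im[l==i].mean(0),plane(d,*c[i],.085,o))
E
python3 go.py 0.4465 -0.270 0.13 0.166
```

```text
clock: 10.2
position: [0.4469, -0.2704, 0.1622]
ee_rot: [-0.059, 0.705, 0.059, 0.704]
ft_force: [-0.8, -0.4, -0.2]
grip_width: 0.993
[ 0.44688828 -0.27039472  0.1622266 ]
[ 318   29   85   92 5980] [360.01989967  74.38528428] [ 0.34587056 -0.2637707   0.08551768] [187.87742475 178.19899666  11.87341137] [ 0.34581951 -0.26372332  0.085     ]
[  99  127   83   80 5094] [139.65881429 166.69945033] [ 0.41599247 -0.37978398  0.08556   ] [135.19257951 128.41107185  10.56870828] [ 0.41606703 -0.38002975  0.085     ]
[ 276  207   75   72 4251] [312.83933192 242.59209598] [ 0.44434968 -0.27328193  0.08550168] [63.11479652 57.45895084 54.59115502] [ 0.44451547 -0.27325827  0.085     ]
[ 120  264   73   64 2852] [150.81381487 291.27454418] [ 0.49239209 -0.3704185   0.08546658] [177.16058906 168.31556802  10.3569425 ] [ 0.49368865 -0.36957033  0.085     ]
clk 10.25 pos [ 0.4472 -0.2708  0.1628] f [-0.4  0.8  0.5] grip 0.996
axes x,y,z: [[0.001, 0.0, -1.0], [-0.167, 0.986, -0.0], [0.986, 0.167, 0.001]]
tool shift mm [32.8  0.9 -0.6]
rotvec tool [0.0015 0.0006 0.    ]
rotvec tool [-3.1401e+00 -0.0000e+00  9.0000e-04]
```

View pics/w4.png

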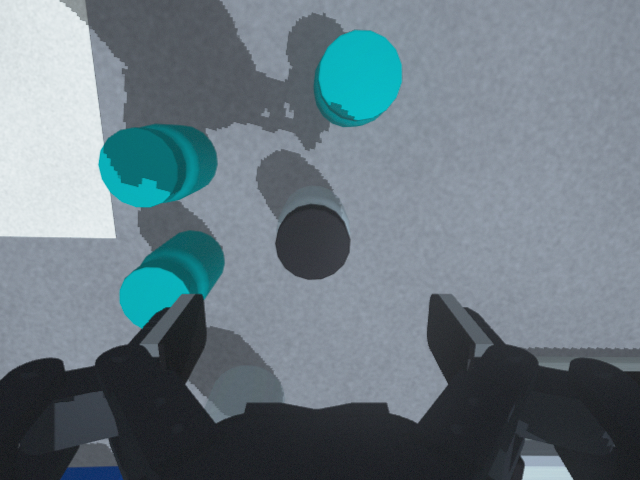

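The wrist view shows the black lid at (313,243), between the fingers, with the turquoise jars well clear. Descending.

```bash
python3 -m handwheel '40 -1.3 -1.8 0 0 0 85;40 0 0 0 0 0 85;30 0 0 0 0 0 85;15 0 0 0 0 0 85;7 0 0 0 0 0 85;0 0 0 0 0 0 85;0 0 0 0 0 0 85'; python3 -m handwheel '0 0 0 0 0 0 40;0 0 0 0 0 0 40;0 0 0 0 0 0 40;0 0 0 0 0 0 40;0 0 0 0 0 0 40;0 0 0 0 0 0 40;0 0 0 0 0 0 40' 35;python3 go.py 0.4465 -0.270 0.13 0.166
```

```text
clock: 10.95
position: [0.446, -0.2734, 0.0315]
ee_rot: [-0.059, 0.704, 0.058, 0.705]
ft_force: [0.6, -0.1, 0.7]
grip_width: 1.0
clock: 11.65
position: [0.4456, -0.2731, 0.0311]
ee_rot: [-0.059, 0.704, 0.059, 0.705]
ft_force: [-2.4, 1.3, 9.4]
grip_width: 0.595
clk 11.65 pos [ 0.4456 -0.2731  0.0311] f [-2.4  1.3  9.4] grip 0.595
axes x,y,z: [[0.001, 0.0, -1.0], [-0.166, 0.986, 0.0], [0.986, 0.166, 0.001]]
tool shift mm [-98.9   2.9   1.5]
rotvec tool [ 0.0003  0.0012 -0.0001]
rotvec tool [-3.1413e+00  2.0000e-04  1.9000e-03]
```

```bash
python3 -m handwheel '-15 0 0 0 0 0 40;-40 0 0 0 0 0 40;-40 0 0 0 0 0 40;-40 0 0 0 0 0 40;0 0 0 0 0 0 40;0 0 0 0 0 0 40'; python3 go.py 0.656 0.1285 0.16 0.166; python3 - <<'E'
from h import *
d=cams.camera("top");P=cloud(d);im=d["color"]
cv2.imwrite("pics/t5.png",cv2.resize(im[130:350,170:540],None,fx=2.1,fy=2.1))
ring=(P[...,2]>.083)&(P[...,2]<.096)&(im.max(-1)<160);ring[:150]=0;ring[205:]=0;ring[:,245:][:,75:]=0;ring[:,:245]=0
v,u=np.where(ring);(cx,cy),r=cv2.minEnclosingCircle(np.stack([u,v],1).astype(np.float32));print(len(u),cx,cy,r,plane(d,cx,cy,.089), r/510*(1.151-.089))
box=np.zeros((480,640),bool); box[140:220,230:330]=1
m=box&(abs(P[...,2]-0.075)<0.006)&(im.min(-1)>140)
rect=cv2.minAreaRect(np.argwhere(m)[:,::-1].astype(np.float32)); print("deck",rect,plane(d,*rect[0],.075))
E
```

```text
clock: 12.25
position: [0.4454, -0.2731, 0.1661]
ee_rot: [-0.059, 0.704, 0.059, 0.705]
ft_force: [0.2, -0.6, -1.7]
grip_width: 0.595
clk 12.25 pos [ 0.4454 -0.2731  0.1661] f [ 0.2 -0.6 -1.7] grip 0.595
axes x,y,z: [[0.002, 0.0, -1.0], [-0.165, 0.986, -0.0], [0.986, 0.165, 0.002]]
tool shift mm [  6.6 361.2 274.2]
rotvec tool [0.0002 0.0021 0.0003]
rotvec tool [-3.1414e+00 -5.0000e-04  3.4000e-03]
333 276.56646728515625 175.30609130859375 16.652971267700195 [0.65556496 0.12831572 0.089     ] 0.03467736369862276
deck ((277.20904541015625, 181.36863708496094), (48.55942916870117, 68.63040924072266), 82.47618103027344) [0.64602873 0.12765524 0.075     ]
```

View pics/t5.png

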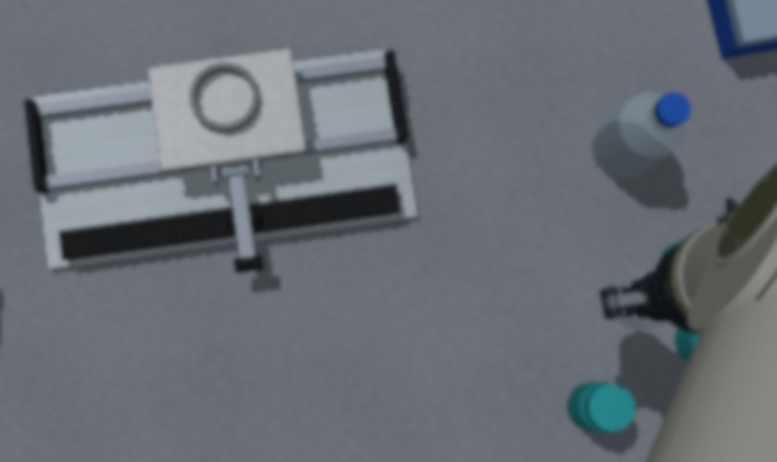

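```bash
python3 -m handwheel '0 36 27 0 0 0 40;0 36 27 0 0 0 40;0 36 27 0 0 0 40;0 36 27 0 0 0 40;0 36 27 0 0 0 40;0 36 27 0 0 0 40;0 36 27 0 0 0 40;0 36 27 0 0 0 40';python3 -m handwheel '0 36 27 0 0 0 40;0 30 24 0 0 0 40;0 0 0 0 0 0 40;0 0 0 0 0 0 40;0 0 0 0 0 0 40';  python3 go.py 0.6556 0.1283 0.16 0.166; python3 - <<'E'
from h import *
o=manip.get_obs();d=cams.camera("wrist");cv2.imwrite("pics/w6.png",d["color"])
d=cams.camera("scene");cv2.imwrite("pics/s6.png",cv2.resize(d["color"][160:340,200:420],None,fx=3.5,fy=3.3,interpolation=2))
d=cams.camera("top");cv2.imwrite("pics/t6.png",cv2.resize(d["color"][130:260,200:380],None,fx=4,fy=4,interpolation=2))
E
```

```text
clock: 13.1
position: [0.6101, 0.0483, 0.1632]
ee_rot: [-0.059, 0.706, 0.058, 0.704]
ft_force: [0.8, -0.6, -1.1]
grip_width: 0.598
clock: 13.6
position: [0.6491, 0.1186, 0.1639]
ee_rot: [-0.059, 0.705, 0.058, 0.704]
ft_force: [-1.5, -0.1, -1.8]
grip_width: 0.593
clk 13.6 pos [0.6491 0.1186 0.1639] f [-1.5 -0.1 -1.8] grip 0.593
axes x,y,z: [[-0.002, -0.001, -1.0], [-0.164, 0.987, -0.001], [0.987, 0.164, -0.002]]
tool shift mm [3.9 8.5 8. ]
rotvec tool [-0.0015 -0.0022  0.0011]
rotvec tool [3.1401e+00 1.7000e-03 3.5000e-03]
```

View pics/w6.png

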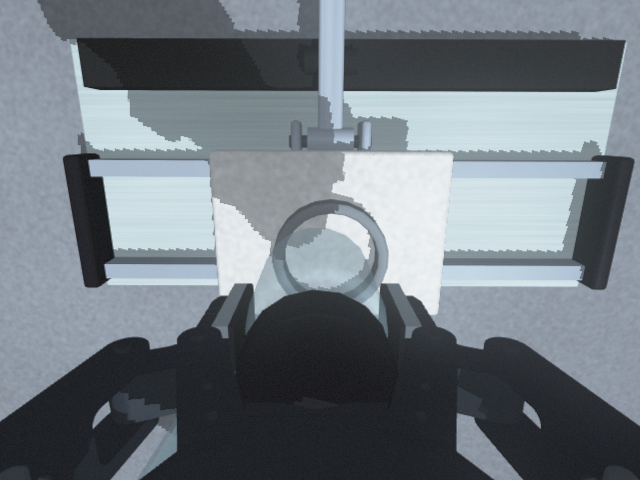

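View pics/s6.png

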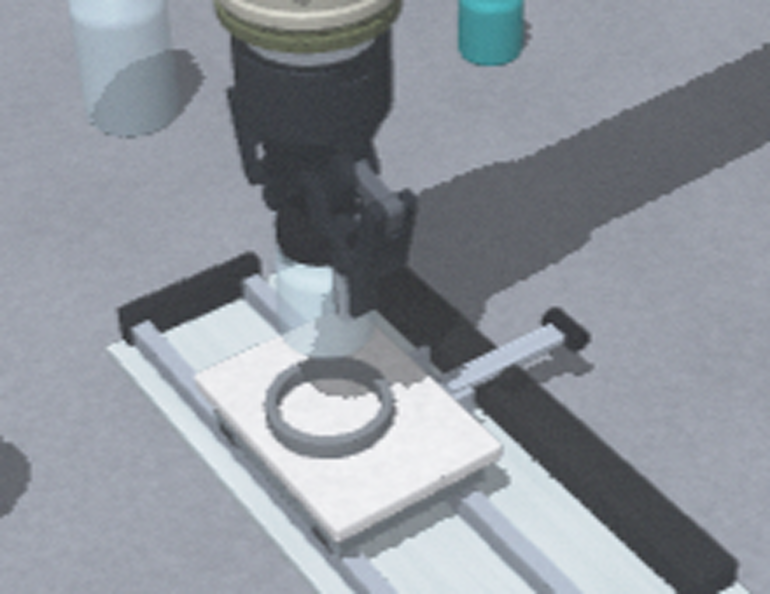

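View pics/t6.png

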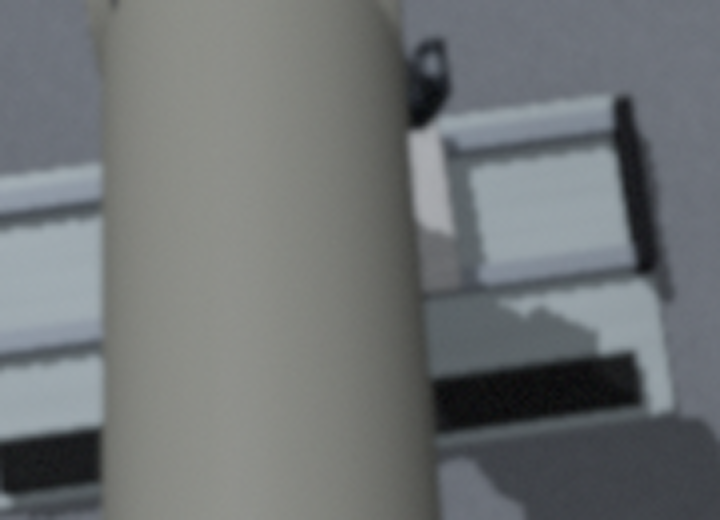

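```bash
python3 - <<'E'
from h import *
o=manip.get_obs();d=cams.camera("wrist");im=d["color"];P=cloud(d,o);Rt=R.from_quat(o["ee_rot"]).as_matrix()
Q=(P-o["position"])@Rt
print(o["position"])
ring=(P[...,2]>.084)&(P[...,2]<.095)&(im.max(-1)<170);ring[:190]=0;ring[320:]=0;ring[:,:260]=0;ring[:,400:]=0
n,l,s,c=cv2.connectedComponentsWithStats(ring.astype(np.uint8));i=1+s[1:,4].argmax();ring=l==i;print(s[i])
def circ(p):
    A=np.c_[2*p,np.ones(len(p))];b=(p**2).sum(1);x=np.linalg.lstsq(A,b,rcond=None)[0];return x[:2],np.sqrt(x[2]+x[:2]@x[:2])
cn,_=cv2.findContours(ring.astype(np.uint8),cv2.RETR_EXTERNAL,cv2.CHAIN_APPROX_NONE)
k=max(cn,key=len)[:,0]; k=k[k[:,1]<285]
p=np.array([plane(d,u,v,.089,o)[:2] for u,v in k]); print("ring outer",circ(p))
for t in (0,):
    c0=circ(p)[0]; print("in tool",Rt.T@(np.r_[c0,.089]-o["position"])*1000)
# lid
lid=(abs(Q[...,0]+.054)<.006)&(im.max(-1)<90); lid[:, :235]=0; lid[:,395:]=0; lid[:285]=0;lid[420:]=0
print(lid.sum(),np.median(Q[lid],0))
v,u=np.where(lid); e=[]
for uu in range(262,372,3):
    vv=v[u==uu]
    if len(vv): e.append(Q[vv.min()+1,uu])
e=np.array(e); print("lid",circ(e[:,1:]),np.median(e[:,0]))
E
```

```text
[0.64953724 0.11889813 0.16504153]
[ 274  200  112   81 1416]
ring outer (array([0.65244297, 0.12698706]), np.float64(0.031049522701098408))
in tool [76.03902674  7.51534527  4.21597807]
13583 [-0.05417421 -0.00040955 -0.00861226]
lid (array([-0.00086404, -0.0416778 ]), np.float64(0.022865952662977734)) -0.04875997696429455
```

```bash
python3 - <<'E'
from h import *
o=manip.get_obs();d=cams.camera("wrist");im=d["color"];P=cloud(d,o);Rt=R.from_quat(o["ee_rot"]).as_matrix()
np.savez("/tmp/w.npz",im=im,P=P,K=d["camera_matrix"],T=d["T_tool_cam"],pos=o["position"],q=o["ee_rot"])
Q=(P-o["position"])@Rt*1000
print(o["position"],d["camera_matrix"][0],d["camera_matrix"][1])
for v in range(280,420,10): print(v,im[v,316],Q[v,316].round(1))
print("row 230/255 ring")
for u in range(264,396,4): print(u,im[255,u].max(),Q[255,u].round(1))
cv2.imwrite("pics/w6c.png",cv2.resize(im[190:420,220:410],None,fx=3,fy=2.6,interpolation=2))
E
```

```text
[0.64963145 0.11919135 0.16520272] [374.67267951   0.         316.248583  ] [  0.         374.67267951 235.68967487]
280 [200 190 172] [-30.3  -0.4 -22.1]
290 [83 78 71] [-40.1  -0.4 -22.9]
300 [50 47 43] [-46.4  -0.4 -22.6]
310 [51 47 44] [-52.2  -0.4 -22.4]
320 [46 43 41] [-53.9  -0.4 -20.4]
330 [43 41 39] [-55.   -0.4 -18.1]
340 [40 36 35] [-53.9  -0.4 -14.5]
350 [34 30 33] [-55.2  -0.4 -12.3]
360 [36 34 32] [-54.2  -0.4  -8.5]
370 [28 25 28] [-54.3  -0.4  -5.5]
380 [30 26 26] [-53.9  -0.4  -2. ]
390 [27 25 24] [-54.1  -0.4   1.1]
400 [43 39 40] [-54.2  -0.4   4.3]
410 [39 36 32] [-75.5  -0.4 -10.5]
row 230/255 ring
264 236 [ 91.2 -34.8   9.9]
268 231 [ 89.3 -31.9   9.3]
272 135 [  9.7 -19.4 -17.2]
276 123 [  4.5 -17.1 -19. ]
280 120 [ -1.5 -14.8 -21. ]
284 134 [ -5.7 -12.8 -22.4]
288 193 [ -7.8 -11.1 -23.1]
292 193 [ -9.4  -9.5 -23.6]
296 192 [-11.4  -7.9 -24.3]
300 188 [-12.6  -6.3 -24.7]
304 186 [-14.8  -4.8 -25.4]
308 190 [-15.5  -3.3 -25.7]
312 188 [-13.7  -1.9 -25. ]
316 190 [-13.9  -0.5 -25.1]
320 195 [-14.1   1.  -25.2]
324 191 [-14.2   2.4 -25.2]
328 192 [-14.6   3.9 -25.4]
332 197 [-14.1   5.3 -25.2]
336 193 [-11.2   7.  -24.2]
340 190 [-10.4   8.5 -24. ]
344 188 [ -7.7  10.2 -23.1]
348 193 [ -5.7  11.9 -22.4]
352 192 [ -3.5  13.7 -21.7]
356 192 [  2.1  15.9 -19.8]
360 194 [  9.   18.3 -17.5]
364 229 [ 25.6  22.3 -12. ]
368 162 [88.8 33.4  9.1]
372 159 [89.9 36.1  9.4]
376 111 [78.6 36.9  5.7]
380 173 [75.6 38.8  4.7]
384 179 [75.7 41.3  4.7]
388 240 [89.4 46.5  9.3]
392 237 [89.8 49.2  9.4]
```

View pics/w6c.png

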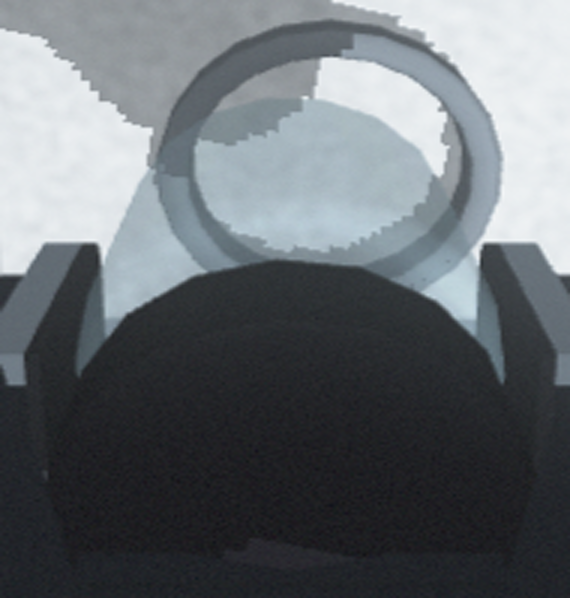

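```bash
python3 - <<'E'
from h import *
z=np.load("/tmp/w.npz");d={"camera_matrix":z["K"],"T_tool_cam":z["T"]};o={"position":z["pos"],"ee_rot":z["q"]}
Rt=R.from_quat(o["ee_rot"]).as_matrix()
f=lambda u,v:(Rt.T@(plane(d,u,v,.089,o)-o["position"])*1000).round(1)
for p in [(272.3,252),(386.7,252),(329.5,197.7),(329.5,252)]: print(p,f(*p))
E
python3 go.py 0.6556 0.1283 0.11
```

```text
(272.3, 252) [ 76.2 -27.4   3. ]
(386.7, 252) [76.2 43.   2.9]
(329.5, 197.7) [ 76.2   7.4 -30.8]
(329.5, 252) [76.2  7.8  2.9]
clk 13.85 pos [0.6497 0.1195 0.1653] f [-0.5  0.1 -1.8] grip 0.592
axes x,y,z: [[0.0, 0.0, -1.0], [-0.164, 0.986, 0.0], [0.986, 0.164, 0.0]]
tool shift mm [55.3  7.7  7.3]
```

```bash
python3 -m handwheel '10 7.5 5.7 0 0 0 40;15 0 0 0 0 0 40;12 0 0 0 0 0 40;0 0 0 0 0 0 40;0 0 0 0 0 0 40;0 0 0 0 0 0 40'; python3 go.py 0.6556 0.1283 0.106;  python3 - <<'E'
from h import *
d=cams.camera("scene");cv2.imwrite("pics/s7.png",cv2.resize(d["color"][200:330,230:370],None,fx=5,fy=4.5,interpolation=2))
d=cams.camera("wrist");cv2.imwrite("pics/w7.png",cv2.resize(d["color"][190:420,220:410],None,fx=3,fy=2.6,interpolation=2))
E
```

```text
clock: 14.45
position: [0.6545, 0.1285, 0.1286]
ee_rot: [-0.059, 0.704, 0.059, 0.705]
ft_force: [-0.7, 0.4, -2.3]
grip_width: 0.592
clk 14.45 pos [0.6545 0.1285 0.1286] f [-0.7  0.4 -2.3] grip 0.592
axes x,y,z: [[0.001, 0.0, -1.0], [-0.165, 0.986, 0.0], [0.986, 0.165, 0.001]]
tool shift mm [22.6 -0.4  1. ]
```

View pics/s7.png

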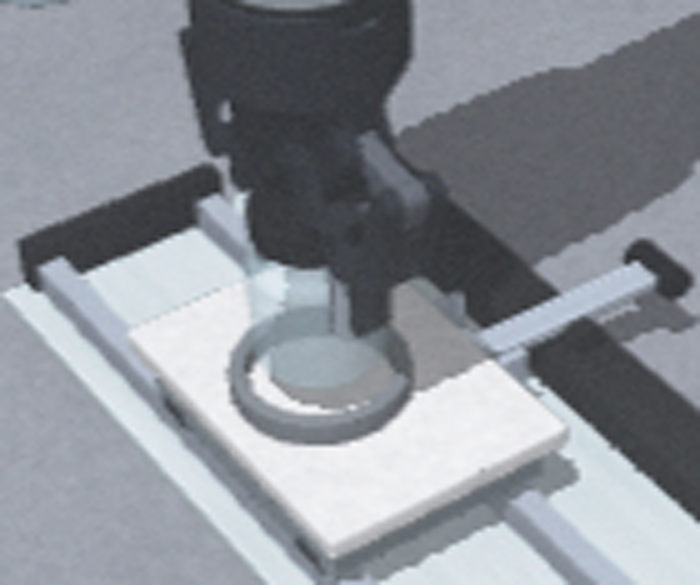

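View pics/w7.png

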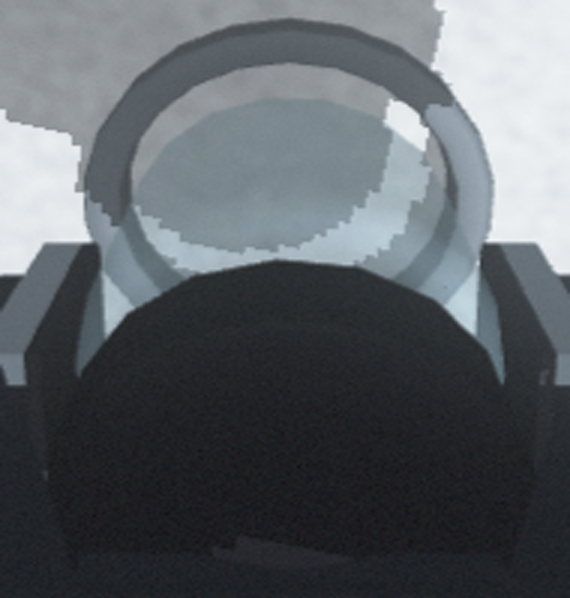

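```bash
python3 - <<'E'
from h import *
o=manip.get_obs();d=cams.camera("wrist")
Rt=R.from_quat(o["ee_rot"]).as_matrix()
f=lambda u,v,z:(Rt.T@(plane(d,u,v,z,o)-o["position"])*1000).round(1)
print("jar bottom front",f(315,227.7,o["position"][2]-.031))
print("ring outer top",f(316,197.3,.089),"inner",f(316,213.8,.089))
print("LR",f(248.5,262,.089),f(384.3,262,.089))
E
```

```text
jar bottom front [ 31.   -1.  -23.9]
ring outer top [ 39.7  -0.5 -37.2] inner [ 39.7  -0.5 -28.9]
LR [ 39.7 -35.4  -3.4] [39.8 34.8 -3.5]
```

```bash
python3 -m handwheel '7 -0.2 -0.8 0 0 0 40;4 0 0 0 0 0 40;3 0 0 0 0 0 40;0 0 0 0 0 0 40'; python3 -m handwheel '2 0 0 0 0 0 40;2 0 0 0 0 0 40;0 0 0 0 0 0 40'
```

```text
clock: 15.0
position: [0.653, 0.1283, 0.1133]
ee_rot: [-0.059, 0.705, 0.059, 0.704]
ft_force: [-0.0, -0.3, -1.5]
grip_width: 0.596
clock: 15.3
position: [0.6533, 0.1283, 0.1098]
ee_rot: [-0.059, 0.705, 0.059, 0.705]
ft_force: [0.3, 0.3, -0.8]
grip_width: 0.595
```

```bash
python3 -m handwheel '1 0 0 0 0 0 40;1 0 0 0 0 0 40';python3 -m handwheel '1 0 0 0 0 0 40'; python3 -m handwheel '0.5 0 0 0 0 0 40'; python3 -m handwheel '0.5 0 0 0 0 0 40'
```

```text
clock: 15.5
position: [0.6535, 0.1283, 0.1082]
ee_rot: [-0.059, 0.705, 0.059, 0.705]
ft_force: [0.2, 0.4, -1.8]
grip_width: 0.597
clock: 15.6
position: [0.6535, 0.1283, 0.1071]
ee_rot: [-0.059, 0.705, 0.059, 0.705]
ft_force: [0.3, 0.1, -1.8]
grip_width: 0.595
clock: 15.7
position: [0.6534, 0.1283, 0.1065]
ee_rot: [-0.059, 0.705, 0.059, 0.705]
ft_force: [-0.0, 0.3, -0.9]
grip_width: 0.59
clock: 15.8
position: [0.6535, 0.1283, 0.1063]
ee_rot: [-0.059, 0.705, 0.059, 0.705]
ft_force: [-1.7, -0.7, 3.3]
grip_width: 0.592
```

```bash
python3 -m handwheel '0 0 0 0 0 0 54;0 0 0 0 0 0 58;0 0 0 0 0 0 64;0 0 0 0 0 0 70;0 0 0 0 0 0 75;0 0 0 0 0 0 75'; python3 -m handwheel '-10 0 0 0 0 0 75;-40 0 0 0 0 0 75;-45 0 0 0 0 0 75;-45 0 0 0 0 0 75;0 0 0 0 0 0 75;0 0 0 0 0 0 75';  python3 - <<'E'
from h import *
o=manip.get_obs();print(o["position"],o["ft_force"])
d=cams.camera("scene");P=cloud(d);cv2.imwrite("pics/s8.png",cv2.resize(d["color"][200:330,230:390],None,fx=4.7,fy=4.5,interpolation=2))
d=cams.camera("wrist");im=d["color"];P=cloud(d,o);cv2.imwrite("pics/w8.png",im)
m=(im.max(-1)<90)&(P[...,2]>.14)&(P[...,2]<.18);n,l,s,c=cv2.connectedComponentsWithStats(m.astype(np.uint8))
for i in range(1,n):
  if s[i,4]>300: print(s[i],np.median(P[l==i],0))
E
```

```text
clock: 16.4
position: [0.6534, 0.1283, 0.1061]
ee_rot: [-0.059, 0.705, 0.059, 0.705]
ft_force: [0.5, 0.6, 0.3]
grip_width: 0.875
clock: 17.0
position: [0.6541, 0.1282, 0.2481]
ee_rot: [-0.058, 0.704, 0.059, 0.706]
ft_force: [-0.4, 0.1, -0.4]
grip_width: 0.879
[0.65405401 0.12824938 0.2480654 ] [-0.4473972   0.09086825 -0.35055378]
[ 281  204   67   72 3589] [0.6535378  0.12594893 0.1622326 ]
```

View pics/s8.png

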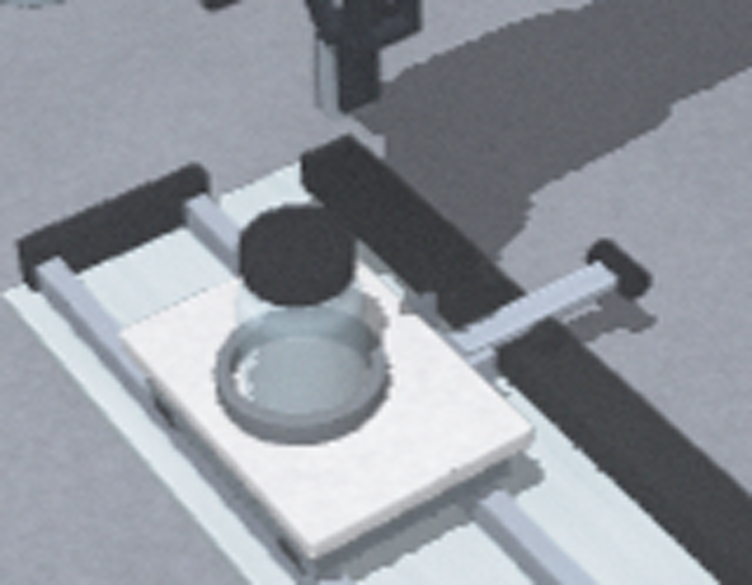

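View pics/w8.png

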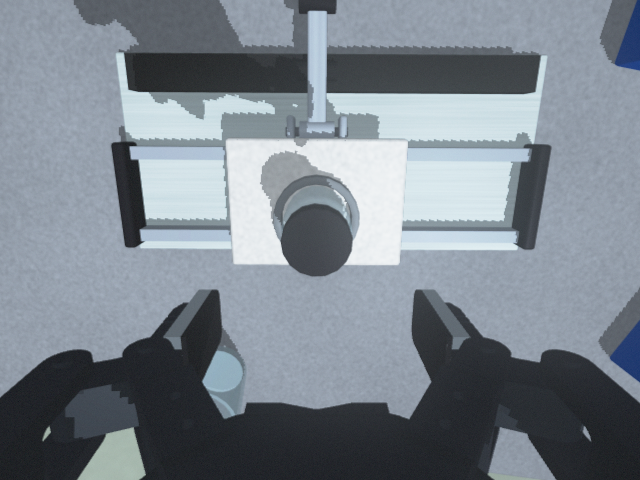

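The jar stands upright in the ring, with the lid at z≈0.162 against an expected 0.160. The lever bar, at w8 (317,3), lies on the tool's own y line. Next I'll go over the bar.

```bash
python3 -m handwheel '0 0 -45 0 0 0 60;0 0 -45 0 0 0 60;0 0 -45 0 0 0 60;0 0 -35 0 0 0 60;40 0 0 0 0 0 60;40 0 0 0 0 0 60;0 0 0 0 0 0 60;0 0 0 0 0 0 60' 40;python3 -m handwheel '0 0 0 0 0 0 60;0 0 0 0 0 0 60'; python3 go.py 0.486 0.100 0.031 0.166;  python3 - <<'E'
from h import *
o=manip.get_obs();d=cams.camera("wrist");im=d["color"];P=cloud(d,o);cv2.imwrite("pics/w9.png",im)
Rt=R.from_quat(o["ee_rot"]).as_matrix();Q=(P-o["position"])@Rt*1000
for r in cams.outline_of("wrist","brake_grip"): print(r["conf"],r["box"],np.median(Q[r["region"]],0).round(1),np.median(P[r["region"]],0).round(4))
m=(im.max(-1)<80)&(P[...,2]>.04)&(P[...,2]<.075);m[:,:230]=0;m[:,400:]=0
n,l,s,c=cv2.connectedComponentsWithStats(m.astype(np.uint8))
for i in range(1,n):
  if s[i,4]>100: print(s[i],c[i],np.median(P[l==i],0),Q[l==i].min(0).round(1),Q[l==i].max(0).round(1))
cv2.imwrite("pics/s9.png",cams.camera("scene")["color"])
E
```

```text
clock: 17.9
position: [0.4854, 0.0999, 0.1661]
ee_rot: [-0.059, 0.705, 0.058, 0.704]
ft_force: [0.5, -0.3, 0.3]
grip_width: 0.704
clock: 18.1
position: [0.4868, 0.1004, 0.1676]
ee_rot: [-0.058, 0.704, 0.059, 0.705]
ft_force: [-0.1, 0.1, 0.9]
grip_width: 0.706
clk 18.1 pos [0.4868 0.1004 0.1676] f [-0.1  0.1  0.9] grip 0.706
axes x,y,z: [[0.002, 0.001, -1.0], [-0.165, 0.986, 0.0], [0.986, 0.165, 0.002]]
tool shift mm [136.6  -0.3  -1.2]
rotvec tool [ 0.      0.0022 -0.0005]
rotvec tool [-3.1416e+00  7.0000e-04  3.4000e-03]
0.94 [291.2, 220.8, 48.1, 149.4] [113.7   0.2  45.7] [0.5323 0.1083 0.0541]
[297 221  41  11 375] [316.56       225.19466667] [0.48208059 0.09943476 0.05494393] [109.3 -14.   -7.6] [117.4  14.3  -1.2]
[297 235  40   6 169] [314.31952663 238.17159763] [0.49142902 0.09880254 0.05563448] [109.8 -14.1   1.4] [115.1  13.7   6.5]
[295 281  11  18 169] [299.73964497 288.49704142] [0.53324754 0.09534135 0.05038367] [113.7 -16.7  41.7] [126.6  -8.7  52.7]
[328 281  12  13 141] [333.56028369 286.82269504] [0.52855983 0.12039525 0.04923616] [115.2   8.5  41.6] [127.   17.1  48.4]
```

View pics/w9.png

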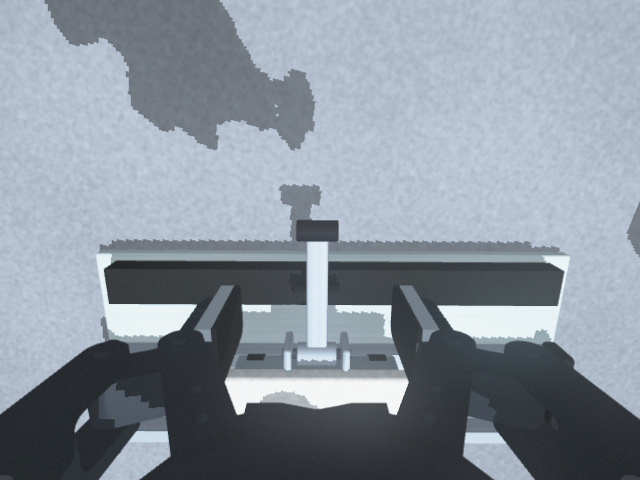

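View pics/s9.png

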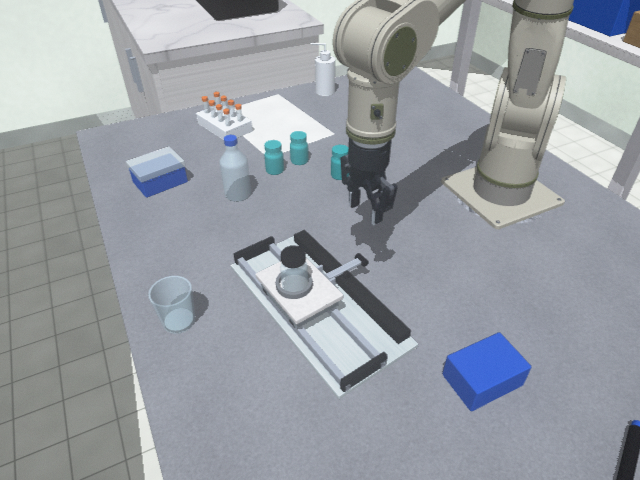

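The bar's ends are centred on the tool (y −14 to +14.3 mm, z ≈ −0.5), its top is at z≈0.058, and the arm is clear of the jar. Descending to pinch.

```bash
python3 -m handwheel '40 0 -0.5 0 0 0 60;40 0 0 0 0 0 60;30 0 0 0 0 0 60;16 0 0 0 0 0 60;9 0 0 0 0 0 50;0 0 0 0 0 0 40;0 0 0 0 0 0 36;0 0 0 0 0 0 36' 20; python3 go.py 0.486 0.100 0.031; python3 - <<'E'
from h import *
d=cams.camera("wrist");cv2.imwrite("pics/w10.png",cv2.resize(d["color"][190:400,220:410],None,fx=3,fy=2.8,interpolation=2))
E
```

```text
clock: 19.05
position: [0.4861, 0.1004, 0.0322]
ee_rot: [-0.058, 0.704, 0.059, 0.705]
ft_force: [-0.4, 0.1, 0.9]
grip_width: 0.426
clk 19.05 pos [0.4861 0.1004 0.0322] f [-0.4  0.1  0.9] grip 0.426
axes x,y,z: [[0.002, 0.001, -1.0], [-0.165, 0.986, 0.001], [0.986, 0.165, 0.002]]
tool shift mm [ 1.2 -0.4 -0.2]
```

View pics/w10.png

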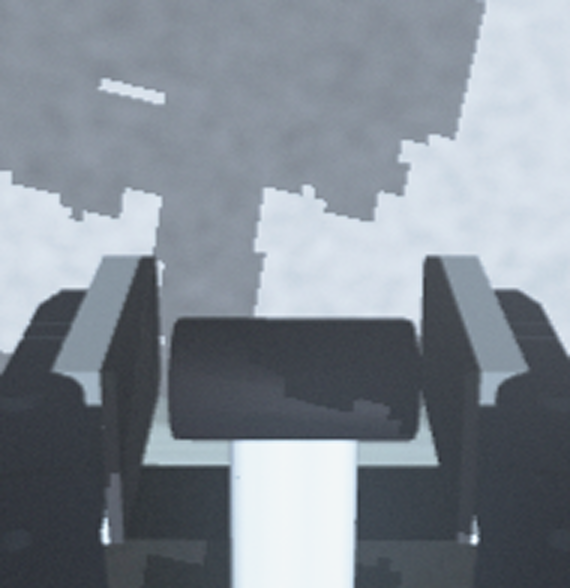

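```bash
python3 -m handwheel '0 0.3 0 0 0 0 34;0 0 0 0 0 0 32;0 0 0 0 0 0 30;0 0 0 0 0 0 28;0 0 0 0 0 0 25;0 0 0 0 0 0 20;0 0 0 0 0 0 20' 20; python3 -m handwheel '0 0 0 0 0 0 20;0 0 0 0 0 0 20' 35;  python3 go.py 0.486 0.100 0.031
```

```text
clock: 19.8
position: [0.4854, 0.1007, 0.0314]
ee_rot: [-0.059, 0.705, 0.059, 0.705]
ft_force: [-2.4, 0.9, 6.5]
grip_width: 0.35
clock: 20.0
position: [0.4854, 0.1007, 0.0315]
ee_rot: [-0.059, 0.705, 0.059, 0.705]
ft_force: [-1.4, 1.7, 6.3]
grip_width: 0.34
clk 20.0 pos [0.4854 0.1007 0.0315] f [-1.4  1.7  6.3] grip 0.34
axes x,y,z: [[0.0, 0.001, -1.0], [-0.166, 0.986, 0.001], [0.986, 0.166, 0.0]]
tool shift mm [ 0.5 -0.8  0.5]
```

```bash
python3 -m handwheel '-3 0 0 0 0 0 20;-3 0 0.2 0 0 0 20;-4 0 0.3 0 0 0 20;-5 0 0.6 0 0 0 20;-5 0 0.9 0 0 0 20;-5 0 1.2 0 0 0 20'; python3 go.py 0.486 0.100 0.031;python3 - <<'E'
from h import *
d=cams.camera("wrist");cv2.imwrite("pics/w11.png",cv2.resize(d["color"][190:400,220:410],None,fx=3,fy=2.8,interpolation=2))
E
```

```text
clock: 20.6
position: [0.4876, 0.1007, 0.0558]
ee_rot: [-0.059, 0.705, 0.059, 0.704]
ft_force: [1.0, 1.9, -11.1]
grip_width: 0.344
clk 20.6 pos [0.4876 0.1007 0.0558] f [  1.    1.9 -11.1] grip 0.344
axes x,y,z: [[-0.002, -0.001, -1.0], [-0.165, 0.986, -0.0], [0.986, 0.165, -0.002]]
tool shift mm [24.8 -0.4 -1.6]
```

View pics/w11.png

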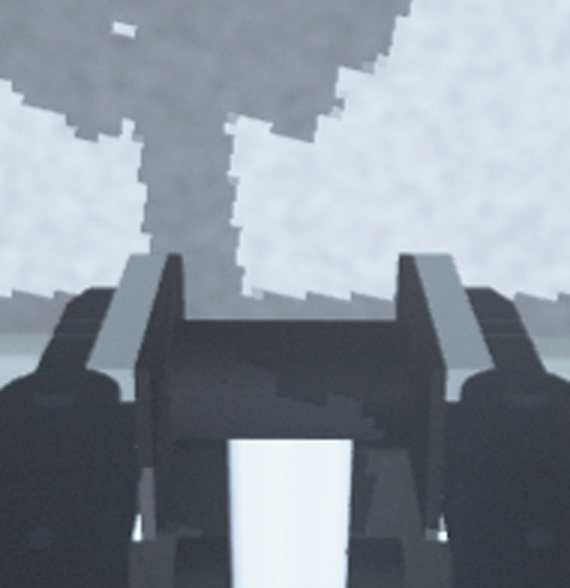

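```bash
python3 -m handwheel '-5 0 1.4 0 0 0 20;-5 0 1.7 0 0 0 20;-5 0 2 0 0 0 20;-5 0 2.3 0 0 0 20'; python3 -m handwheel '-4 0 2.2 0 0 0 20;-4 0 2.4 0 0 0 20'; python3 -m handwheel '-2 0 1.4 0 0 0 20'; python3 -m handwheel '-2 0 1.4 0 0 0 20'
```

```text
clock: 21.05
position: [0.495, 0.1019, 0.0762]
ee_rot: [-0.059, 0.705, 0.059, 0.704]
ft_force: [-4.5, 0.4, -9.0]
grip_width: 0.34
clock: 21.25
position: [0.4996, 0.1026, 0.0842]
ee_rot: [-0.059, 0.705, 0.059, 0.704]
ft_force: [-6.7, 0.5, -7.5]
grip_width: 0.342
clock: 21.35
position: [0.501, 0.1029, 0.0863]
ee_rot: [-0.059, 0.705, 0.059, 0.704]
ft_force: [-5.7, -0.1, -7.5]
grip_width: 0.338
clock: 21.45
position: [0.5022, 0.1031, 0.0881]
ee_rot: [-0.059, 0.705, 0.059, 0.704]
ft_force: [-6.6, -0.3, -6.1]
grip_width: 0.34
```

```bash
python3 -m handwheel '-1 0 0.5 0 0 0 20'; python3 -m handwheel '-1 0 0.5 0 0 0 20'; python3 -m handwheel '-1 0 0.5 0 0 0 20'; python3 - <<'E'
from h import *
d=cams.camera("scene");cv2.imwrite("pics/s12.png",cv2.resize(d["color"][190:320,250:410],None,fx=4.7,fy=4.5,interpolation=2))
E
```

```text
clock: 21.55
position: [0.503, 0.1032, 0.0892]
ee_rot: [-0.059, 0.705, 0.059, 0.704]
ft_force: [-4.7, -0.3, -7.5]
grip_width: 0.345
clock: 21.65
position: [0.5036, 0.1033, 0.0901]
ee_rot: [-0.059, 0.705, 0.059, 0.704]
ft_force: [-4.7, -0.1, -8.2]
grip_width: 0.342
clock: 21.75
position: [0.5043, 0.1034, 0.0911]
ee_rot: [-0.059, 0.705, 0.059, 0.704]
ft_force: [-2.9, -1.4, -8.6]
grip_width: 0.341
```

View pics/s12.png

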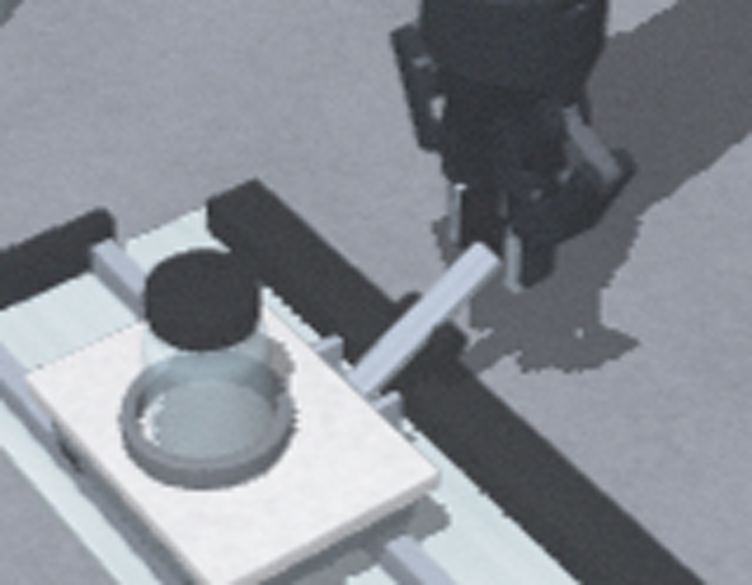

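```bash
for i in 1; do python3 -m handwheel '-1 0 0.6 0 0 0 20'; python3 -m handwheel '-1 0 0.6 0 0 0 20'; done
```

```text
clock: 21.9
position: [0.505, 0.1036, 0.0921]
ee_rot: [-0.059, 0.705, 0.059, 0.705]
ft_force: [-3.3, -1.6, -9.1]
grip_width: 0.345
clock: 22.0
position: [0.5057, 0.1037, 0.0931]
ee_rot: [-0.059, 0.705, 0.059, 0.705]
ft_force: [-3.7, -1.7, -8.6]
grip_width: 0.336
```

```bash
python3 - <<'E'
from h import *
o=manip.get_obs();d=cams.camera("wrist");im=d["color"];P=cloud(d,o)
cv2.imwrite("pics/w13.png",cv2.resize(im[190:400,220:410],None,fx=3,fy=2.8,interpolation=2))
for v in range(226,276,4): print(v,P[v,300].round(4),im[v,300].max(),P[v,320].round(4))
E
```

```text
226 [0.4984 0.0913 0.    ] 231 [ 4.963e-01  1.042e-01 -4.000e-04]
230 [0.5009 0.0918 0.0006] 232 [0.4986 0.1045 0.0011]
234 [0.5032 0.0922 0.002 ] 226 [0.501  0.1049 0.0022]
238 [0.506  0.0926 0.0016] 228 [0.5041 0.1055 0.0006]
242 [0.5089 0.093  0.0009] 153 [0.5065 0.1059 0.0015]
246 [0.5114 0.0934 0.0013] 151 [0.5095 0.1064 0.0006]
250 [0.5142 0.0939 0.0011] 152 [0.5121 0.1068 0.001 ]
254 [0.5171 0.0943 0.0006] 149 [0.5149 0.1073 0.0006]
258 [0.5183 0.0947 0.0051] 158 [0.5164 0.1076 0.0043]
262 [0.5193 0.095  0.0101] 179 [0.5166 0.1075 0.0117]
266 [0.5212 0.0954 0.0121] 193 [0.5187 0.1079 0.0131]
270 [0.5236 0.0958 0.0129] 195 [0.5218 0.1084 0.0121]
274 [0.5238 0.0961 0.0191] 61 [0.5218 0.1083 0.0191]
```

View pics/w13.png

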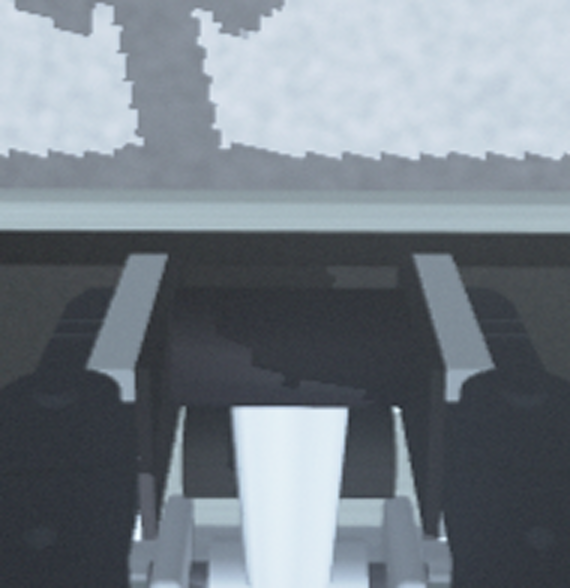

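```bash
python3 - <<'E'
from h import *
o=manip.get_obs();d=cams.camera("wrist");im=d["color"];P=cloud(d,o);Rt=R.from_quat(o["ee_rot"]).as_matrix();Q=(P-o["position"])@Rt*1000
for v in range(286,344,4): print(v,np.median(P[v,290:335],0).round(4),np.median(Q[v,290:335],0).round(1))
for v in range(345,400,10): print("lever",v,P[v,317].round(4))
E
```

```text
286 [0.5235 0.1038 0.0361] [57.2 -2.8 17.4]
290 [0.5258 0.1042 0.0361] [57.3 -2.2 19.9]
294 [0.4971 0.1002 0.1067] [-13.4  -2.   -9.5]
298 [0.4973 0.1004 0.1091] [-15.7  -1.9  -9. ]
302 [0.498  0.1005 0.1111] [-17.8  -1.9  -8.3]
306 [0.4992 0.1008 0.1123] [-19.   -1.5  -7.3]
310 [0.5001 0.1008 0.1133] [-20.   -1.9  -6.2]
314 [0.5014 0.1011 0.1139] [-20.6  -1.9  -5. ]
318 [0.5027 0.1013 0.1143] [-21.   -1.9  -3.6]
322 [0.5042 0.1015 0.1143] [-21.   -1.9  -2. ]
326 [0.5057 0.1018 0.1146] [-21.3  -1.9  -0.5]
330 [0.5078 0.1022 0.1138] [-20.4  -1.9   1.6]
334 [0.5108 0.1026 0.1114] [-18.1  -1.9   4.6]
338 [0.5177 0.1037 0.1025] [-9.1 -2.1 11.6]
342 [0.5206 0.1038 0.1004] [-7.  -2.1 14.7]
lever 345 [0.5226 0.1065 0.0989]
lever 355 [0.5309 0.1079 0.0934]
lever 365 [0.5404 0.1095 0.0866]
lever 375 [0.5505 0.1113 0.0798]
lever 385 [0.5631 0.1134 0.0704]
lever 395 [0.5753 0.1155 0.0625]
```

The bar is at z≈0.1066 and the lever slope is about 0.598 rad. It is at its upper stop, and the pads had begun to slip on it there. Releasing.

```bash
python3 -m handwheel '0 0 0 0 0 0 40;0 0 0 0 0 0 50;0 0 0 0 0 0 60;0 0 0 0 0 0 60;0 0 0 0 0 0 60'; python3 go.py 0.5 0.1 0.1;python3 -m handwheel '-10 0 0 0 0 0 60;-40 0 0 0 0 0 60;-45 0 0 0 0 0 60;-45 0 0 0 0 0 60;0 0 -40 0 0 0 60;0 -40 0 0 0 0 60;0 -40 0 0 0 0 60;0 -40 0 0 0 0 60'; python3 -m handwheel '0 -40 0 0 0 0 60;0 -40 0 0 0 0 60;0 -40 0 0 0 0 60;0 -40 0 0 0 0 60;0 0 0 0 0 0 60;0 0 0 0 0 0 60;0 0 0 0 0 0 60'
python3 - <<'E'
from h import *
d=cams.camera("scene");cv2.imwrite("pics/s14.png",d["color"])
d=cams.camera("top");P=cloud(d);im=d["color"];cv2.imwrite("pics/t14.png",im)
box=np.zeros((480,640),bool); box[140:220,230:330]=1
m=box&(abs(P[...,2]-0.075)<0.006)&(im.min(-1)>140)
rect=cv2.minAreaRect(np.argwhere(m)[:,::-1].astype(np.float32)); print("deck",rect)
m=(P[...,2]>0.09)&(P[...,2]<0.125)&(im.max(-1)<70); m[:190]=0;m[260:]=0;m[:,:255]=0;m[:,330:]=0
v,u=np.where(m); print("grip",m.sum(),np.median(P[m],0),u.mean(),v.mean())
m=(P[...,2]>0.14)&(P[...,2]<0.18);m[:150]=0;m[215:]=0;m[:,:240]=0;m[:,320:]=0
print("lid",m.sum(),np.median(P[m],0))
E
```

```text
clock: 22.6
position: [0.506, 0.1039, 0.0934]
ee_rot: [-0.059, 0.704, 0.059, 0.705]
ft_force: [0.4, -0.1, -0.1]
grip_width: 0.7
clk 22.6 pos [0.506  0.1039 0.0934] f [ 0.4 -0.1 -0.1] grip 0.7
axes x,y,z: [[0.001, 0.0, -1.0], [-0.165, 0.986, 0.0], [0.986, 0.165, 0.001]]
tool shift mm [-6.6 -2.9 -6.6]
clock: 23.4
position: [0.4861, -0.0225, 0.2342]
ee_rot: [-0.059, 0.704, 0.059, 0.705]
ft_force: [1.3, 0.8, -1.0]
grip_width: 0.703
clock: 24.1
position: [0.5127, -0.1779, 0.2333]
ee_rot: [-0.059, 0.705, 0.059, 0.705]
ft_force: [-0.1, -0.4, 0.1]
grip_width: 0.705
deck ((277.28814697265625, 181.3959197998047), (48.37237548828125, 68.48076629638672), 82.47618103027344)
grip 106 [0.50422666 0.10293758 0.11280677] 285.8207547169811 242.64150943396226
lid 438 [0.65311301 0.12803194 0.15972884]
```

View pics/s14.png

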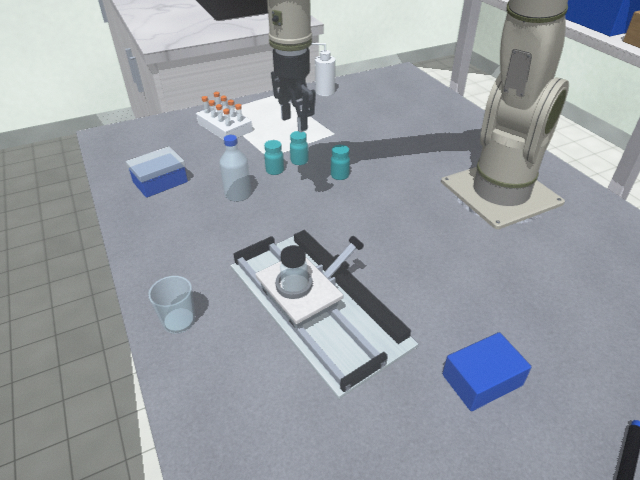

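View pics/t14.png

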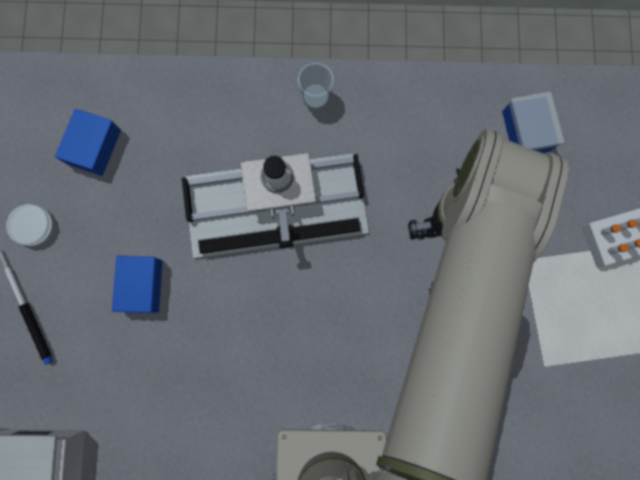

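```bash
python3 -c "
from workcell import hand_in
print(hand_in())"
```

```text
the job is handed in; nothing more can be done
None
```

I handed the job in at about 24 s. Every step was done in the order asked, and my last checks agree with that. No verdict was reported.

- **Brake on:** I pushed the cross-bar down with shut fingers. The last readings were about 14 to 16.4 N, inside the 13 to 17 N range. The lever stayed down after I let go.
- **Jar placed:** I picked the clear jar with the black lid, not one of the three turquoise ones. It went into the cup with no sideways force until it touched the floor, and I let go. Its lid is at z = 0.160 m, which is right for standing fully down.
- **Brake off:** I pinched the bar's ends and lifted the lever along its arc until the pads began to slip at the stop. Before letting go, the bar centre was at z ≈ 0.1066 m (107 mm expected) and the lever slope was about 0.598 rad (0.6 expected).
- **Cart and surroundings:** The deck moved less than 0.1 px in the top view from start to finish, so I saw no roll. The other things look to be where they were, and the arm ended clear of everything.

**Small disagreements:**
- The top and wrist cameras differed by about 2 mm on the cup position and 3 mm on the jar. I averaged them for the cup and leaned on the wrist view for the jar.
- The final top-view pixel of the bar was 1.3 px off its starting value, on the side of the lever being up. The bar's depth position matched the start to within 0.5 mm in x and z.

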